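Put two model vans into their display tray and shut the hold-down bar

ROBOT

A 6-joint arm with a two-finger parallel gripper is mounted at the origin on the work surface. World frame = base frame: x ahead of the robot, y to its left, z up, the work surface at z = 0. Lengths are in m, angles in rad, forces in N, time in s.
With the tool pointing down it reaches from about 0.3 to 0.775 m from the base axis. Payload 14.6 kg.
Tool frame: the origin (TCP) lies at the very end of the fingers, on their centre line; the grasp point (between the pads) lies 19 mm behind it; z points along the fingers, y is the direction in which the jaws open and shut (so a half turn about z gives the same grasp; the last joint's range is limited). The gripper opens to 94 mm and grips with 3 to 60 N. Pads are 16 mm wide; open, the fingers measure 119 mm over their backs; the gripper's body (75 mm by 177 mm) begins 78 mm behind the grasp point.
Start: joints at [1.091, 0.3, 1.521, -0, 1.321, -0.067], TCP at [0.221, 0.504, 0.205] pointing down, gripper open.
Joint ranges: [-3.03, 3.03], [-0.79, 2.21], [0.23, 2.52], [-1.04, 4.18], [0, 3.07], [-2.55, 2.55]. Speed limits (rad/s): [2.22, 2.22, 2.57, 3.14, 3.14, 3.14].

INTERFACE

Orientations are given as [roll, pitch, yaw] about the fixed x, y, z axes, in that order (R = Rz(yaw) Ry(pitch) Rx(roll)).
In Python, from station import get_obs, vision, hand_in gives the robot as it stands.
- The arm moves only by the tool play_rows, never from a script. Its argument "moves" is a list of rows, each an object with "claw": the opening, from 0 (shut) to 1 (fully open); "linear": the shift along the tool's x, y, z in mm, a list of three; "turn": the turn, a rotation vector about the tool's x, y, z in rad, a list of three. In form: [{"claw": claw, "linear": [tx, ty, tz], "turn": [ax, ay, az]}, ...]. A call has 1 to 8 rows; each row is the pose to reach, as a shift and turn from the pose measured when the call began, along the tool's axes at that moment; what a row does not reach only later rows make up. A row lasts 1/8 s, in which the tool goes at most 62.5 mm and 10.7 degrees, less where a joint would pass 70% of its speed; a pose out of reach is approached as far as the arm can. A call with a gripper value outside its range is refused whole. The fingers move at their own pace and stop on an object; "force" is the grip in N (left out, the last holds). Time passes only in rows, so rows that repeat a pose let the fingers close. It gives the time, the measured TCP pose, the force and the opening at its end, in the units of the state.
- get_obs(): the state, without advancing time (a new reading comes with each control period).
- vision.camera(name): name is "side" or "top" or "wrist"; returns the picture (400x640x3 uint8, blue, green, red); there is no depth.
- vision.camera_info(name): a dict with "camera_matrix" (3x3 intrinsics, pixels), "rvec" (rotation vector, rad) and "tvec" (3), from world to camera coordinates, as OpenCV has them; the wrist camera has in their place "mount" (4x4, takes a point from camera to tool coordinates, whose origin is the TCP and whose axes are the flange's). Camera axes: x right, y down, z forward; pixel columns grow to the right and rows downward; lengths in m; the calibration is good to about 2 mm. A picture is of the moment at which its call begins: read the wrist's pose just before it. camera_info takes no time and is no camera call.
- hand_in(): hands the job in, once; it reports no verdict.
The state is a dict: "time_s": time; "qpos": joint angles; "joint_vel": joint speeds; "tau": joint torques, N m; "ee_pos": TCP position; "eef_rot": TCP orientation; "force": force on the tool from outside, world axes, zero at the start; "moment": the same for the moment, N m; "grip_width": finger opening in m.
Only numpy, scipy, OpenCV 4.12 (cv2) and the standard library are available. Lean on these libraries where they do the work, as an engineer would, in place of code of your own. Each camera call takes 0.05 s, during which the arm holds its last target.

TASK

Put both model vans into the display tray, one in each bay, standing on their wheels and fully down between the low rims, with both noses pointing to the tray's front (the edge away from the hinge posts). One van lies on its roof and has to be turned over first. Only when both sit fully home, swing the hinged hold-down bar down over their roofs until it is fully shut, let go, and leave the speaker, the candle jar and the remote control where they are.

Things in the scene. Friction and masses are not known exactly. Their poses are not given: they have to be found in the camera images.
- van_a: plain white model box van, 110 mm long (x), 46 wide (y), 48 high (z), 0.15 to 0.3 kg; flat flush sides. Origin: at wheel-bottom level under its middle. Own z: wheels to roof; own x: nose to tail (nose at -55 mm, flat tail at +55 mm, on which it stands steadily; not on its nose). At the start this one lies upside down on its roof (own z down).
- van_b: plain white model box van, 110 mm long (x), 46 wide (y), 48 high (z), 0.15 to 0.3 kg; flat flush sides. Origin: at wheel-bottom level under its middle. Own z: wheels to roof; own x: nose to tail (nose at -55 mm, flat tail at +55 mm, on which it stands steadily; not on its nose). The same as van_a; at the start this one stands on its wheels, nose in any direction.
- van_a_nose (a point): middle of van_a's bonnet front, at (-55, 0, 17) mm in the van's frame. Outline of both vans: full-width cargo box x -15 to +55, z 8 to 48 mm; cab x -40 to -15, z 8 to 46; low bonnet x -55 to -40, z 8 to 26; non-turning wheels 20 mm across at x = -36 and +36, within the sides
- van_b_nose (a point): middle of van_b's bonnet front, at (-55, 0, 17) mm in the van's frame
- tray: wooden display tray fixed to the table: a board 180 mm deep (x -85 to +95), 230 wide (y), 12 thick, two bays side by side along x, 90 mm apart. Origin: on the table under the middle between the bays. Own -x is the front (noses point there; roughly to the robot's left). At the rear two hinge posts (18 x 10 mm, 76 mm high) stand at x = 75, y = -106 and +106 mm
- bay_far (a point): middle of the bay farther from the robot, on the board's upper face, at (0, +45, 12) mm in the tray's frame, axes as the tray's. A rightly seated van has its origin here and its axes parallel to these. Either van may go in either bay
- bay_near (a point): middle of the bay nearer the robot, at (0, -45, 12) mm in the tray's frame, axes as the tray's. Each bay is 116 x 51 mm inside (3 and 2.5 mm clearance each side), ringed by rims 4 mm thick and 8 mm high above the board; no side rims from x = -42 to +15 mm, so fingers have room there
- bar (a joint): angle of the hold-down bar, rad: 0 = shut (level, 2 mm over the vans' roofs), about 1.57 = straight up, up to 2.0 = leaning back. The hinge is stiff and stays where it is left; about 1.5 to 3 N at the rod moves it. It cannot reach 0 if a van is not fully down.
- bar_hinge (a point): middle of the bar's hinge axis (along the tray's y), at (75, 0, 68) mm in the tray's frame
- bar_mid (a point): middle of the hold-down rod: an aluminium rod 12 mm thick and 192 mm long along the tray's y, 65 mm from the hinge axis, carried by two flat arms at its ends (y = -96 and +96 mm). At angle q it lies at (75 - 65 cos q, 0, 68 + 65 sin q) mm in the tray's frame. Its middle is over the 44 mm gap between the vans.
- speaker: bystander: black speaker, 85 x 80 mm, 105 mm high; origin in the middle of its underside
- candle: bystander: round amber glass candle jar with a metal lid, 68 mm across, 85 mm high; origin in the middle of its underside
- remote: bystander: black remote control, 150 mm (its x) x 42 mm, 20 mm high; origin in the middle of its underside

How it is judged:
On the way:
1. both vans sit fully home in the bays, noses to the front, while the bar is still open ((((horizontal distance between van_a and bay_far below 0.008 m and z of van_a in the frame of bay_far between -0.004 and 0.003 m and angle between van_a's own z axis and vertical below 0.06 rad and angle between the x axis of van_a and the x axis of tray, either way round below 0.12 rad and x of van_a_nose in the frame of tray below -0.04 m) and (horizontal distance between van_b and bay_near below 0.008 m and z of van_b in the frame of bay_near between -0.004 and 0.003 m and angle between van_b's own z axis and vertical below 0.06 rad and angle between the x axis of van_b and the x axis of tray, either way round below 0.12 rad and x of van_b_nose in the frame of tray below -0.04 m)) or ((horizontal distance between van_a and bay_near below 0.008 m and z of van_a in the frame of bay_near between -0.004 and 0.003 m and angle between van_a's own z axis and vertical below 0.06 rad and angle between the x axis of van_a and the x axis of tray, either way round below 0.12 rad and x of van_a_nose in the frame of tray below -0.04 m) and (horizontal distance between van_b and bay_far below 0.008 m and z of van_b in the frame of bay_far between -0.004 and 0.003 m and angle between van_b's own z axis and vertical below 0.06 rad and angle between the x axis of van_b and the x axis of tray, either way round below 0.12 rad and x of van_b_nose in the frame of tray below -0.04 m))) and value of joint bar above 0.6 rad), for 0.2 s.
At the end, for the whole second after the job is handed in: Each bay holds one van, wheels down on the board (origin within 8 mm of the bay's middle and less than 3 mm above the board, upright within 0.06 rad), parallel to the bay within 0.12 rad, nose to the tray's front; the bar is shut (below 0.06 rad); all is at rest ((((horizontal distance between van_a and bay_far below 0.008 m and z of van_a in the frame of bay_far between -0.004 and 0.003 m and angle between van_a's own z axis and vertical below 0.06 rad and angle between the x axis of van_a and the x axis of tray, either way round below 0.12 rad and x of van_a_nose in the frame of tray below -0.04 m) and (horizontal distance between van_b and bay_near below 0.008 m and z of van_b in the frame of bay_near between -0.004 and 0.003 m and angle between van_b's own z axis and vertical below 0.06 rad and angle between the x axis of van_b and the x axis of tray, either way round below 0.12 rad and x of van_b_nose in the frame of tray below -0.04 m)) or ((horizontal distance between van_a and bay_near below 0.008 m and z of van_a in the frame of bay_near between -0.004 and 0.003 m and angle between van_a's own z axis and vertical below 0.06 rad and angle between the x axis of van_a and the x axis of tray, either way round below 0.12 rad and x of van_a_nose in the frame of tray below -0.04 m) and (horizontal distance between van_b and bay_far below 0.008 m and z of van_b in the frame of bay_far between -0.004 and 0.003 m and angle between van_b's own z axis and vertical below 0.06 rad and angle between the x axis of van_b and the x axis of tray, either way round below 0.12 rad and x of van_b_nose in the frame of tray below -0.04 m))) and value of joint bar below 0.06 rad and linear speed of each of van_a, van_b below 0.02 m/s); the robot touches nothing.
It fails at once if the small speaker is pushed more than 25 mm or tipped over (distance of speaker from where it was at the start of the episode above 0.025 m or angle between speaker's own z axis and vertical above 0.4 rad).
It fails at once if the candle jar is pushed more than 25 mm or tipped over (distance of candle from where it was at the start of the episode above 0.025 m or angle between candle's own z axis and vertical above 0.4 rad).
It fails at once if the remote control is pushed more than 25 mm or tipped over (distance of remote from where it was at the start of the episode above 0.025 m or angle between remote's own z axis and vertical above 0.4 rad).
It also fails if it takes over 72 s, if anything falls off the work surface, if the arm or the gripper's body presses on something with over 40 N, if the wrist force passes 120 N, or if a joint passes its speed limit or range.

## Working session

There is one attempt and no reset: what is moved stays moved. The work goes in short steps, Python scripts to look and compute and a tool call to move; the robot and the scene stay as the last step left them, time stands still between calls to the robot, and variables do not carry over. Pictures are saved under pics/ and viewed, and the job is handed in when it is done.

Besides the shell and the picture viewer there is one more tool, called after "Request:" as a command line: name --argument value ..., lists and objects as JSON in quotes. play_rows: Moves the arm, as the interface text tells. Its arguments: {"type":"object","properties":{"moves":{"type":"array","items":{"type":"object","properties":{"claw":{"type":"number"},"linear":{"type":"array","items":{"type":"number"}},"turn":{"type":"array","items":{"type":"number"}}}}},"force":{"type":"number"}},"required":["moves"]}

```bash
ls; mkdir -p pics; python3 - <<'E'
from station import get_obs, vision
import cv2
o=get_obs();print(o)
for n in ["side","top"]:
    cv2.imwrite(f"pics/{n}0.png",vision.camera(n));print(n,vision.camera_info(n))
print(vision.camera_info("wrist"))
E
```

```text
pics
{'time_s': 0.0, 'qpos': array([ 1.09138953e+00,  3.00459258e-01,  1.52160083e+00, -1.10148754e-05,
        1.32070118e+00, -6.66030923e-02]), 'joint_vel': array([-0.0017671 ,  0.00051576, -0.00057644, -0.0018387 ,  0.0006497 ,
        0.00087595]), 'tau': array([-7.90186514e-04, -5.31798220e+01, -3.52732229e+01,  7.08582834e-02,
        2.43041193e-02, -1.08804354e-04]), 'ee_pos': array([0.22052975, 0.50355509, 0.20488448]), 'eef_rot': array([-3.14042593e+00, -6.71299661e-05,  2.72879165e+00]), 'force': array([ 0.2997494 ,  0.02827369, -0.29282806]), 'moment': array([-0.01479398, -0.02737985,  0.04140823]), 'grip_width': 0.09399129119249906}
side {'camera_matrix': array([[385.24170454,   0.        , 317.06391995],
       [  0.        , 385.24170454, 200.75302158],
       [  0.        ,   0.        ,   1.        ]]), 'rvec': array([ 0.33800256, -2.73084354,  1.31643199]), 'tvec': array([0.54894304, 0.11937001, 0.8520419 ])}
top {'camera_matrix': array([[368.18821265,   0.        , 324.0824812 ],
       [  0.        , 368.18821265, 191.02578074],
       [  0.        ,   0.        ,   1.        ]]), 'rvec': array([ 2.24005893, -1.96337213,  0.20765486]), 'tvec': array([-0.04424585,  0.57769082,  0.79973733])}
{'camera_matrix': array([[339.53961669,   0.        , 320.49435873],
       [  0.        , 339.53961669, 198.71425519],
       [  0.        ,   0.        ,   1.        ]]), 'mount': array([[ 4.70656715e-04, -9.62004169e-01, -2.73034353e-01,
         7.92739506e-02],
       [ 9.99999832e-01,  3.60575203e-04,  4.53356091e-04,
         2.35756430e-04],
       [-3.37681032e-04, -2.73034521e-01,  9.62004177e-01,
        -1.79250234e-01],
       [ 0.00000000e+00,  0.00000000e+00,  0.00000000e+00,
         1.00000000e+00]])}
```

View pics/side0.png

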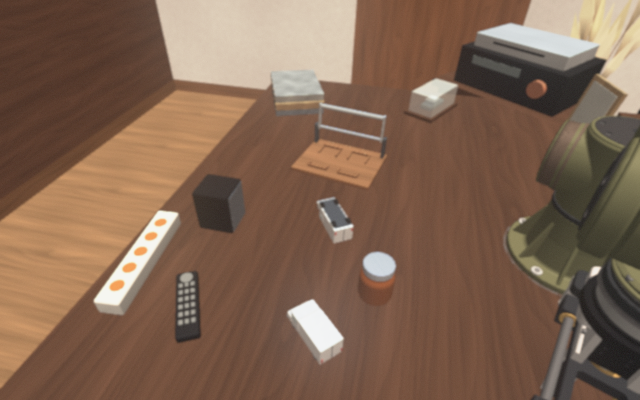

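View pics/top0.png

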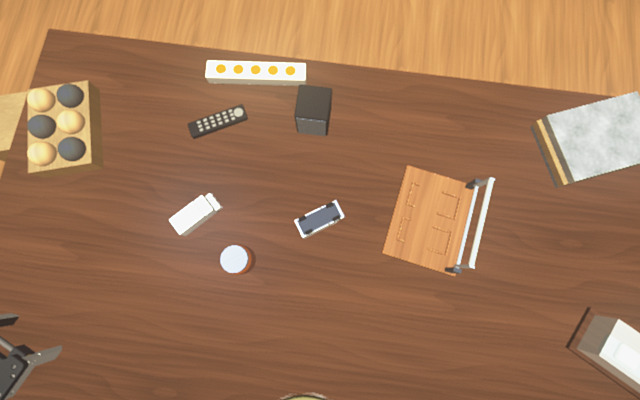

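The top view shows the standing van near (195,213), the upside-down van near (320,218), the tray near (437,222) and the candle at (234,260). I'll enlarge these.

```bash
python3 - <<'E'
import cv2, numpy as np
t=cv2.imread("pics/top0.png");s=cv2.imread("pics/side0.png")
a=cv2.resize(t[180:250,155:255],(800,560),interpolation=cv2.INTER_CUBIC)
b=cv2.resize(t[185:255,275:375],(800,560),interpolation=cv2.INTER_CUBIC)
c=cv2.resize(t[155:285,375:505],(600,600),interpolation=cv2.INTER_CUBIC)
d=cv2.resize(s[190:250,300:375],(750,600),interpolation=cv2.INTER_CUBIC)
e=cv2.resize(s[290:370,275:355],(600,600),interpolation=cv2.INTER_CUBIC)
for n,i in zip("abcde",[a,b,c,d,e]): cv2.imwrite(f"pics/z{n}.png",i)
E
```

```text
(no output)
```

View pics/za.png

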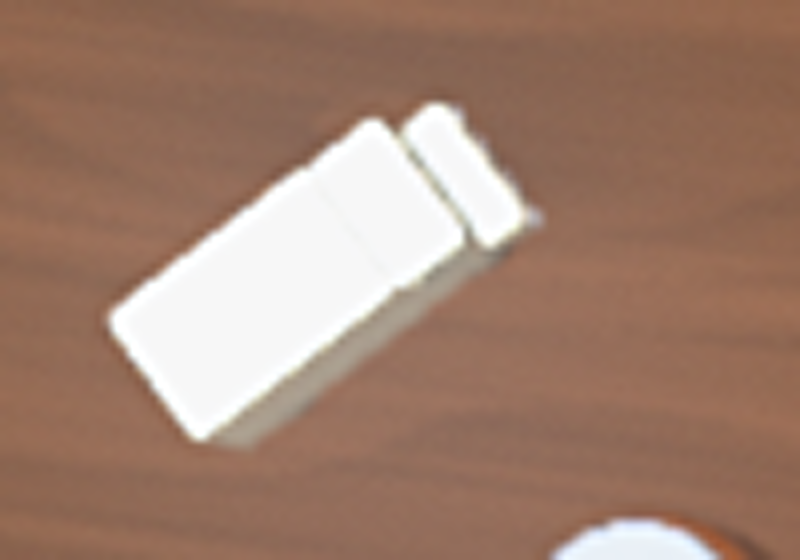

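View pics/zb.png

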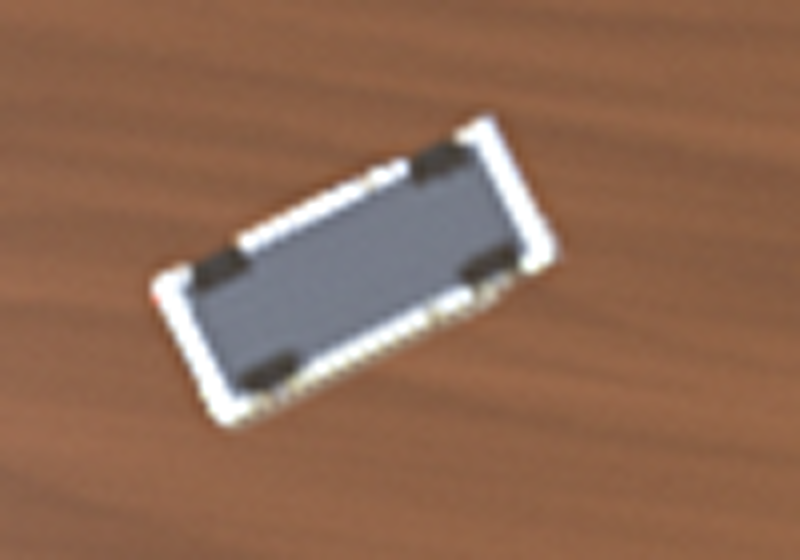

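View pics/zc.png

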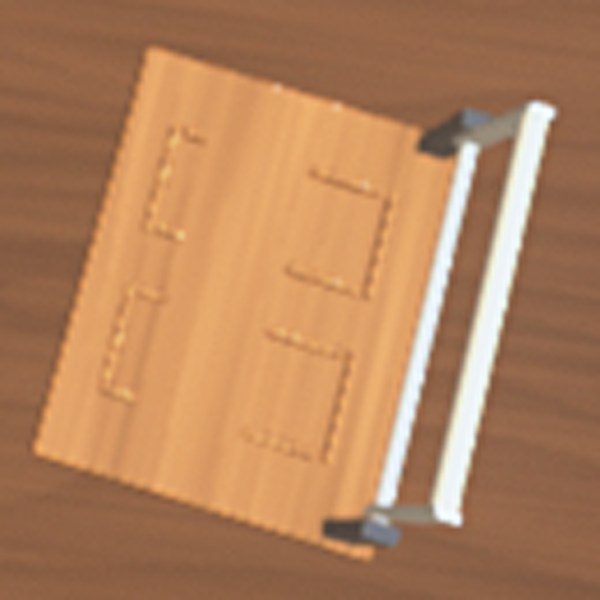

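View pics/zd.png

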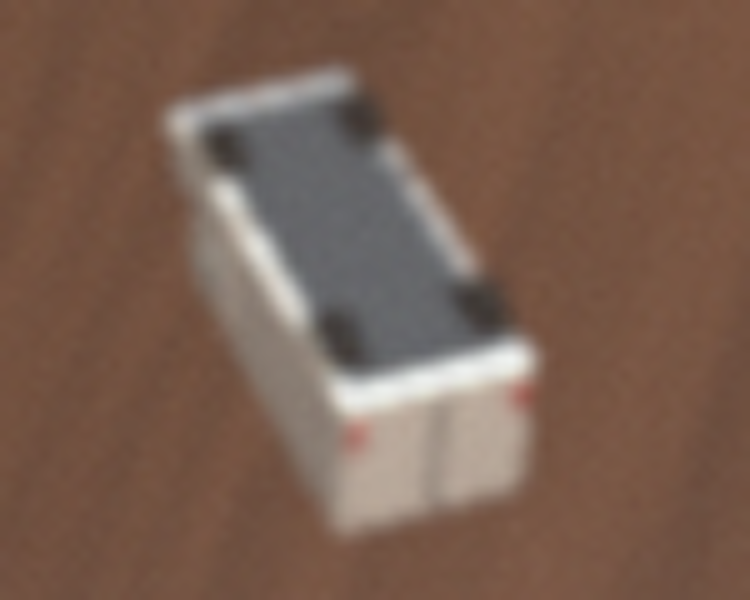

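View pics/ze.png

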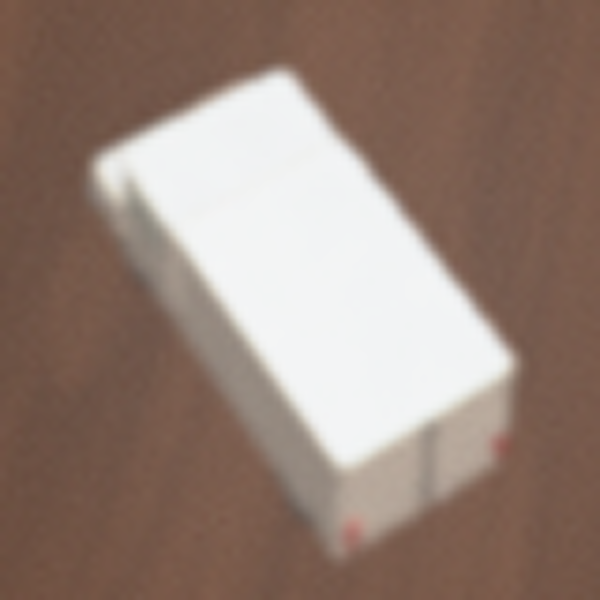

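```bash
cat > h.py <<'E'
import numpy as np, cv2
from scipy.optimize import least_squares
from scipy.spatial.transform import Rotation as R
try:
    from station import get_obs, vision
except Exception: pass
def proj(name,P):
    c=vision.camera_info(name)
    return cv2.projectPoints(np.array(P,float).reshape(-1,1,3),c["rvec"],c["tvec"],c["camera_matrix"],None)[0].reshape(-1,2)
def ray(name,uv,z):
    c=vision.camera_info(name);K=c["camera_matrix"];Rm=cv2.Rodrigues(c["rvec"])[0];t=c["tvec"].ravel()
    d=Rm.T@np.linalg.inv(K)@np.array([uv[0],uv[1],1.]);o=-Rm.T@t
    return o+d*(z-o[2])/d[2]
def fit(name,model,uv,x0):
    """planar pose x,y,yaw ; model pts (flip already applied)"""
    model=np.array(model,float);uv=np.array(uv,float)
    def W(p): 
        c,s=np.cos(p[2]),np.sin(p[2]);return np.c_[p[0]+c*model[:,0]-s*model[:,1],p[1]+s*model[:,0]+c*model[:,1],model[:,2]]
    r=least_squares(lambda p:(proj(name,W(p))-uv).ravel(),x0)
    return r.x, np.sqrt(np.mean(r.fun**2))
def wcam(obs):
    M=vision.camera_info("wrist")["mount"];T=np.eye(4);T[:3,:3]=R.from_euler("xyz",obs["eef_rot"]).as_matrix();T[:3,3]=obs["ee_pos"]
    return T@M
def wray(T,uv,z):
    K=vision.camera_info("wrist")["camera_matrix"]
    d=T[:3,:3]@np.linalg.inv(K)@np.array([uv[0],uv[1],1.]);o=T[:3,3];return o+d*(z-o[2])/d[2]
def wproj(T,P):
    K=vision.camera_info("wrist")["camera_matrix"];p=(np.array(P,float).reshape(-1,3)-T[:3,3])@T[:3,:3]
    q=p@K.T;return q[:,:2]/q[:,2:]
def delta(obs,pos,Rt):
    """shift mm in tool axes & rotvec"""
    R0=R.from_euler("xyz",obs["eef_rot"])
    return np.round(R0.inv().apply(np.array(pos)-obs["ee_pos"])*1000,1), np.round((R0.inv()*Rt).as_rotvec(),4)
E
python3 - <<'E'
from h import *
b,e=fit("top",[[.055,-.023,.048],[.055,.023,.048],[-.040,-.023,.046],[-.04,.023,.046]],[[168.5,220],[180,235],[202.2,194.8],[213.1,210]],[.5,.3,2.2]);print("b",b,e)
b,e=fit("top",[[.055,.023,.048],[.055,-.023,.048],[-.040,.023,.046],[-.04,-.023,.046]],[[168.5,220],[180,235],[202.2,194.8],[213.1,210]],[.5,.3,2.2]);print("b",b,e)
for s in (1,-1):
  a,e=fit("top",[[.055,s*.023,.040],[.055,-s*.023,.040],[-.055,s*.023,.040],[-.055,-s*.023,.040]],[[294.4,220.6],[303.5,238.1],[336.2,199.4],[344.7,216.9]],[.5,0,2.2]);print("a",a,e)
t,e=fit("top",[[-.085,.115,.012],[-.085,-.115,.012],[.095,-.115,.012]],[[407.5,165.4],[382.6,253.6],[455.2,276.3]],[.5,-.2,-1.7]);print("tray",t,e)
# rims top z=20 : outer corners bay
c,s=np.cos(t[2]),np.sin(t[2])
def tw(p): return [t[0]+c*p[0]-s*p[1],t[1]+s*p[0]+c*p[1],p[2]]
for q in np.arange(1.2,2.05,.1):
    print(q,proj("top",[tw([.075-.065*np.cos(q),y,.068+.065*np.sin(q)]) for y in(-.096,.096)]).round(1).tolist(),proj("side",[tw([.075-.065*np.cos(q),y,.068+.065*np.sin(q)]) for y in(-.096,.096)]).round(1).tolist())
for n,uv,z in [("candle",(234,259),.085),("spk",(314,97),.105),("spkbase",(313,128),0.0),("remote",(218,121),.02)]: print(n,ray("top",uv,z).round(3))
E
```

```text
b [0.48953418 0.32825543 2.38578721] 0.21609076428392274
b [0.48994402 0.32848696 2.39330988] 13.315227267916999
a [0.51600097 0.03383567 2.17807861] 13.788303322184365
a [0.51555993 0.03367691 2.17609519] 0.19755766326437982
tray [ 0.55431593 -0.22839948 -1.74831507] 0.4411942917539892
1.2 [[457.2, 262.5], [477.8, 176.6]] [[381.2, 123.5], [316.9, 110.1]]
1.3 [[460.5, 263.4], [481.0, 177.2]] [[382.0, 121.8], [317.8, 108.6]]
1.4000000000000001 [[463.8, 264.4], [484.1, 177.9]] [[382.7, 120.4], [318.7, 107.3]]
1.5000000000000002 [[467.0, 265.3], [487.2, 178.7]] [[383.4, 119.2], [319.6, 106.1]]
1.6000000000000003 [[470.1, 266.3], [490.2, 179.5]] [[384.1, 118.2], [320.5, 105.2]]
1.7000000000000004 [[473.1, 267.3], [493.1, 180.5]] [[384.7, 117.4], [321.3, 104.5]]
1.8000000000000005 [[475.9, 268.3], [495.7, 181.5]] [[385.3, 116.8], [322.2, 104.1]]
1.9000000000000006 [[478.5, 269.2], [498.2, 182.5]] [[385.8, 116.5], [323.0, 103.8]]
2.000000000000001 [[480.9, 270.1], [500.4, 183.6]] [[386.3, 116.4], [323.8, 103.8]]
candle [0.397 0.206 0.085]
spk [0.789 0.084 0.105]
spkbase [0.753 0.084 0.   ]
remote [0.733 0.325 0.02 ]
```

```bash
cat > k.py <<'E'
import numpy as np
from scipy.spatial.transform import Rotation as R
def wrist(q1,beta,Rt):
    """joint q4,q5,q6 for tool rotation"""
    M=(R.from_euler('y',-beta)*R.from_euler('z',-q1)*Rt*R.from_euler('z',-np.pi/2))
    a=M.as_euler('ZYZ')  # q4,q5,q6 with q5 in [0,pi]
    q4=a[0]; 
    if q4<-1.04: q4+=2*np.pi
    return np.array([q4,a[1],a[2]])
def tool(yaw_x,tilt):
    """tool down, x axis along yaw_x, then tilted so that z leans by tilt toward direction of x axis"""
    # tool frame: x=(c,s,0), z=-k ; rotate about tool y
    base=R.from_euler('xyz',[np.pi,0,yaw_x])
    return base*R.from_euler('y',tilt)
E
python3 - <<'E'
from k import *
print(tool(0.,.3).apply([0,0,1]))
obsR=R.from_euler('xyz',[-3.1404,0,2.72879]);print(wrist(1.0914,1.8215,obsR))
for flip in (0,np.pi):
  for t in np.arange(-60,61,15):
    a=np.radians(t);out=[]
    for beta in (1.7,2.0):
      out+=[wrist(.59,beta,tool(2.386+flip,a)).round(2).tolist(),wrist(-.39,beta,tool(-1.748+flip,a)).round(2).tolist()]
    print(flip,t,out)
E
```

```text
[ 2.95520207e-01 -1.16994977e-16 -9.55336489e-01]
[-8.19007246e-05  1.32128266e+00 -6.65734020e-02]
0 -60 [[5.22, 1.31, 0.0], [1.02, 1.69, 2.92], [5.13, 1.18, 0.28], [1.01, 1.53, 2.67]]
0 -45 [[-0.79, 1.32, -0.07], [0.76, 1.63, 2.9], [-0.87, 1.12, 0.17], [0.78, 1.41, 2.69]]
0 -30 [[-0.52, 1.35, -0.13], [0.51, 1.56, 2.89], [-0.58, 1.09, 0.04], [0.53, 1.3, 2.74]]
0 -15 [[-0.26, 1.39, -0.18], [0.26, 1.5, 2.9], [-0.29, 1.1, -0.1], [0.27, 1.21, 2.82]]
0 0 [[0.0, 1.44, -0.23], [-0.0, 1.44, 2.93], [0.0, 1.14, -0.23], [0.0, 1.14, 2.93]]
0 15 [[0.26, 1.5, -0.25], [-0.26, 1.39, 2.97], [0.27, 1.21, -0.33], [-0.29, 1.1, 3.05]]
0 30 [[0.51, 1.57, -0.26], [-0.52, 1.35, 3.02], [0.53, 1.31, -0.41], [-0.58, 1.1, -3.09]]
0 45 [[0.76, 1.64, -0.25], [-0.79, 1.33, 3.08], [0.77, 1.42, -0.46], [-0.87, 1.13, -2.97]]
0 60 [[1.02, 1.7, -0.23], [5.22, 1.32, -3.13], [1.01, 1.54, -0.48], [5.13, 1.19, -2.85]]
3.141592653589793 -60 [[1.02, 1.7, 2.92], [5.22, 1.32, 0.01], [1.01, 1.54, 2.66], [5.13, 1.19, 0.29]]
3.141592653589793 -45 [[0.76, 1.64, 2.89], [-0.79, 1.33, -0.06], [0.77, 1.42, 2.68], [-0.87, 1.13, 0.18]]
3.141592653589793 -30 [[0.51, 1.57, 2.88], [-0.52, 1.35, -0.12], [0.53, 1.31, 2.73], [-0.58, 1.1, 0.05]]
3.141592653589793 -15 [[0.26, 1.5, 2.89], [-0.26, 1.39, -0.17], [0.27, 1.21, 2.81], [-0.29, 1.1, -0.09]]
3.141592653589793 0 [[0.0, 1.44, 2.92], [0.0, 1.44, -0.21], [0.0, 1.14, 2.92], [0.0, 1.14, -0.21]]
3.141592653589793 15 [[-0.26, 1.39, 2.96], [0.26, 1.5, -0.24], [-0.29, 1.1, 3.04], [0.27, 1.21, -0.32]]
3.141592653589793 30 [[-0.52, 1.35, 3.01], [0.51, 1.56, -0.25], [-0.58, 1.09, -3.11], [0.53, 1.3, -0.4]]
3.141592653589793 45 [[-0.79, 1.32, 3.07], [0.76, 1.63, -0.24], [-0.87, 1.12, -2.97], [0.78, 1.41, -0.45]]
3.141592653589793 60 [[5.22, 1.31, -3.14], [1.02, 1.69, -0.22], [5.13, 1.18, -2.86], [1.01, 1.53, -0.47]]
```

```bash
cat >> h.py <<'E'
from k import tool, wrist
E
python3 - <<'E'
from h import *
o=get_obs()
a=np.radians(50);Rt=tool(2.176,a);z=Rt.apply([0,0,1])
g=np.array([.5156,.0337,.025]); tcp=g+z*.019
hov=tcp-z*.09
print(tcp,hov,wrist(0.0,1.8,Rt),wrist(0.,2.1,Rt)); print(delta(o,hov,Rt))
E
```

```text
[0.50731932 0.0456697  0.01278704] [ 0.5465436  -0.01102889  0.07063792] [ 0.71539137  1.85290834 -0.58476663] [ 0.6826199   1.62251909 -0.78010153]
(array([-505.1, -340.5,  134.6]), array([-0.2419,  0.8499,  0.5165]))
```

Request:
play_rows --moves '[{"claw":1,"linear":[-505,-340,30],"turn":[-0.242,0.85,0.5165]},{"claw":1,"linear":[-505,-340,30],"turn":[-0.242,0.85,0.5165]},{"claw":1,"linear":[-505,-340,30],"turn":[-0.242,0.85,0.5165]},{"claw":1,"linear":[-505,-340,30],"turn":[-0.242,0.85,0.5165]},{"claw":1,"linear":[-505,-340,30],"turn":[-0.242,0.85,0.5165]},{"claw":1,"linear":[-505,-340,30],"turn":[-0.242,0.85,0.5165]},{"claw":1,"linear":[-505,-340,50],"turn":[-0.242,0.85,0.5165]},{"claw":1,"linear":[-505,-340,50],"turn":[-0.242,0.85,0.5165]}]'

```text
time_s: 1.1
ee_pos: [0.4813, 0.0919, 0.1705]
eef_rot: [-3.141, -0.873, 2.174]
force: [-0.2, 0.2, 0.8]
grip_width: 0.0943
```

```bash
python3 - <<'E'
from h import *
o=get_obs()
a=np.radians(50);Rt=tool(2.176,a);z=Rt.apply([0,0,1])
g=np.array([.5156,.0337,.025]); tcp=g+z*.019
print(o['qpos'])
print(delta(o,tcp-z*.09,Rt),delta(o,tcp,Rt))
E
```

```text
[-0.19135746  0.55145209  1.48688105  0.57903601  1.77171647 -0.87901798]
(array([-154.7,   -4.7,  -29.2]), array([ 0.0004, -0.0008, -0.0011])) (array([-154.8,   -4.7,   60.8]), array([ 0.0004, -0.0008, -0.0011]))
```

Request:
play_rows --moves '[{"claw":1,"linear":[-154.8,-4.7,-29],"turn":[0,0,0]},{"claw":1,"linear":[-154.8,-4.7,-29],"turn":[0,0,0]},{"claw":1,"linear":[-154.8,-4.7,-29],"turn":[0,0,0]},{"claw":1,"linear":[-154.8,-4.7,-10],"turn":[0,0,0]}]'

```text
time_s: 1.6
ee_pos: [0.5384, -0.0007, 0.056]
eef_rot: [-3.138, -0.875, 2.17]
force: [0.5, 1.8, -0.1]
grip_width: 0.0941
```

```bash
python3 - <<'E'
from h import *
o=get_obs();cv2.imwrite("pics/w1.png",vision.camera("wrist"))
a=np.radians(50);Rt=tool(2.176,a);z=Rt.apply([0,0,1])
g=np.array([.5156,.0337,.025]); tcp=g+z*.019
print(o['qpos'],delta(o,tcp,Rt))
T=wcam(o);c,s=np.cos(2.176),np.sin(2.176)
P=[[.5156+c*x-s*y,.0337+s*x+c*y,.040] for x in(-.055,.055) for y in(-.023,.023)]
print(wproj(T,P))
E
```

```text
[-0.31001676  0.85131742  1.27632032  0.49681947  1.7485009  -1.01281034] (array([ 2.6,  0.7, 70.6]), array([ 0.0016, -0.0022, -0.004 ]))
[[360.54264174 279.98342264]
 [282.30936394 280.27630365]
 [350.5808484  142.79580167]
 [290.88102955 143.00387628]]
```

View pics/w1.png

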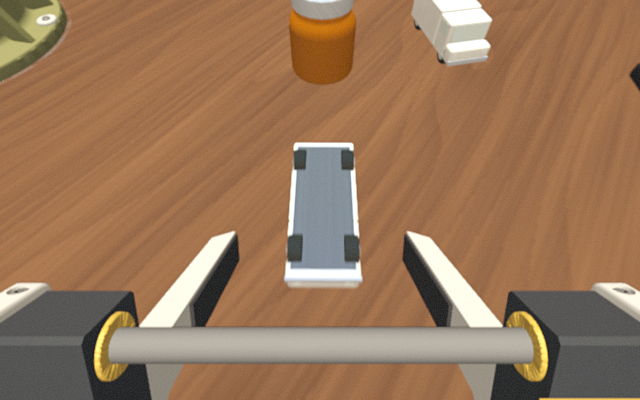

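The van's underside corners are at about (286,283), (360,283), (293,143) and (355,143), within 3 px of the prediction. It is centred between the jaws, so I'll grasp.

Request:
play_rows --force 30 --moves '[{"claw":1,"linear":[2.6,0.5,40],"turn":[0,0,0]},{"claw":1,"linear":[2.6,0.5,70.6],"turn":[0,0,0]},{"claw":1,"linear":[2.6,0.5,70.6],"turn":[0,0,0]},{"claw":0.3,"linear":[2.6,0.5,70.6],"turn":[0,0,0]},{"claw":0.3,"linear":[2.6,0.5,70.6],"turn":[0,0,0]},{"claw":0.3,"linear":[2.6,0.5,70.6],"turn":[0,0,0]}]'

```text
time_s: 2.4
ee_pos: [0.5057, 0.0475, 0.0124]
eef_rot: [-3.137, -0.876, 2.17]
force: [1.0, -0.1, -0.7]
grip_width: 0.0673
```

Request:
play_rows --moves '[{"claw":0.3,"linear":[0,0,0],"turn":[0,0,0]},{"claw":0.3,"linear":[0,0,0],"turn":[0,0,0]}]'

```text
time_s: 2.65
ee_pos: [0.5058, 0.0474, 0.0125]
eef_rot: [-3.137, -0.876, 2.17]
force: [0.7, -0.4, -0.4]
grip_width: 0.0471
```

```bash
python3 - <<'E'
from h import *
o=get_obs();print(repr(o['qpos']),o['ee_pos'],o['eef_rot'],o['grip_width'],o['force'])
data=[([1.09138953,.300459258,1.52160083,0,1.32070118,-.0666],[.22052975,.50355509,.20488448],[-3.14042593,0,2.72879]),
([-0.19135746,0.55145209,1.48688105,0.57903601,1.77171647,-0.87901798],[.4813,.0919,.1705],[-3.141,-.873,2.174]),
([-0.31001676,0.85131742,1.27632032,0.49681947,1.7485009,-1.01281034],[.5384,-.0007,.056],[-3.138,-.875,2.17]),
(o['qpos'],o['ee_pos'],o['eef_rot'])]
def fk(q,p):
    h,r0,L2,L3,e,Lw=p
    A=R.from_euler('z',q[0]);b=q[1]+q[2]
    W=A.apply([r0+L2*np.sin(q[1])+L3*np.sin(b)+e*np.cos(b),0,h+L2*np.cos(q[1])+L3*np.cos(b)-e*np.sin(b)])
    Rt=A*R.from_euler('y',b)*R.from_euler('z',q[3])*R.from_euler('y',q[4])*R.from_euler('z',q[5]+np.pi/2)
    return W+Lw*Rt.apply([0,0,1]),Rt
r=least_squares(lambda p:np.concatenate([fk(q,p)[0]-np.array(t) for q,t,_ in data]),[.4,0,.4,.4,0,.25])
print(r.x,np.abs(r.fun).max())
for q,t,e in data: print((fk(q,r.x)[1].inv()*R.from_euler('xyz',e)).magnitude())
np.save('fk.npy',r.x)
E
```

```text
array([-0.25307953,  0.84387847,  1.41989781,  0.52669192,  1.60900812,
       -1.03975207]) [0.50580452 0.04740591 0.01250898] [-3.13739536 -0.87604417  2.17036938] 0.04713147548315006 [ 0.73120966 -0.41389799 -0.39934145]
[ 0.19325434 -0.02570376  0.4592219   0.45455918 -0.01910683  0.33682528] 0.03539620717514688
7.788803390981976e-05
0.0007353279256985763
0.000642590679303536
4.80740671595891e-16
```

```bash
cat > fkm.py <<'E'
from h import *
data=[([1.09138953,.300459258,1.52160083,0,1.32070118,-.0666],[.22052975,.50355509,.20488448],[-3.14042593,0,2.72879]),
([-0.19135746,0.55145209,1.48688105,0.57903601,1.77171647,-0.87901798],[.4813,.0919,.1705],[-3.141,-.873,2.174]),
([-0.31001676,0.85131742,1.27632032,0.49681947,1.7485009,-1.01281034],[.5384,-.0007,.056],[-3.138,-.875,2.17]),
([-0.25307953,  0.84387847,  1.41989781,  0.52669192,  1.60900812,-1.03975207],[.5058,.0474,.0125],[-3.1374,-.87604,2.17037])]
def fk(q,p):
    h,r0,L2,L3,e,Lw,d=p
    A=R.from_euler('z',q[0]);b=q[1]+q[2]
    W=A.apply([r0+L2*np.sin(q[1])+L3*np.sin(b)+e*np.cos(b),0,h+L2*np.cos(q[1])+L3*np.cos(b)-e*np.sin(b)])
    R5=A*R.from_euler('y',b)*R.from_euler('z',q[3])*R.from_euler('y',q[4])
    Rt=R5*R.from_euler('z',q[5]+np.pi/2)
    return W+Lw*Rt.apply([0,0,1])+d*R5.apply([1,0,0]),Rt
def calib():
    return least_squares(lambda p:np.concatenate([fk(q,p)[0]-np.array(t) for q,t,_ in data]+[(p-p0)*.01]),p0)
p0=np.array([.33,0,.4,.4,0,.25,0])
E
python3 - <<'E'
from fkm import *
r=calib();print(r.x.round(4),(r.fun[:12]*1000).round(1))
E
```

```text
[ 0.189  -0.0076  0.4567  0.4123 -0.0151  0.334  -0.0252] [ 35.7 -10.7  -1.6 -11.1   2.3   5.7  -4.3  -3.6  -1.7   6.   -6.   -2.4]
```

```bash
sed -i 's/h,r0,L2,L3,e,Lw,d=p/h,r0,L2,L3,e,Lw,d,s=p/; s/,0,h+L2/,s,h+L2/; s/\.25,0\])/.25,0,0])/' fkm.py; python3 - <<'E'
from fkm import *
r=calib();print(r.x.round(4),(r.fun[:12]*1000).round(1)); np.save('fk.npy',r.x)
E
```

```text
[ 2.211e-01  1.000e-04  4.239e-01  4.472e-01  4.060e-02  2.706e-01
 -2.000e-04  3.660e-02] [ 0.  0.  0. -0. -0. -0. -0.  0.  0.  0.  0.  0.]
```

```bash
cat >> fkm.py <<'E'
lo=np.array([-3.03,-.79,.23,-1.04,0,-2.55]);hi=np.array([3.03,2.21,2.52,4.18,3.07,2.55])
P=np.load('fk.npy') if __import__('os').path.exists('fk.npy') else None
def ik(pos,Rt,q0):
    def f(q):
        t,Rr=fk(q,P);return np.r_[(t-pos)*10,(Rr.inv()*Rt).as_rotvec()*1.0]
    r=least_squares(f,np.clip(q0,lo+1e-3,hi-1e-3),bounds=(lo,hi));return r.x,np.abs(r.fun).max()
E
python3 - <<'E'
from fkm import *
q0=get_obs()['qpos']
for S in ([.52,.08],[.45,.05],[.55,.1],[.5,.12]):
  for psi in (1.2,1.57,1.9):
    g=np.array(S+[.053]);
    o=[]
    for t in (-40,-30):
      Rt=tool(psi,np.radians(t));q,e=ik(g+.019*Rt.apply([0,0,1]),Rt,[.4,.7,1.3,-.6,1.3,0]);o+=[q.round(2).tolist(),round(e,3)]
    g[2]=.058
    for t in (75,90):
      Rt=tool(psi,np.radians(t));q,e=ik(g+.019*Rt.apply([0,0,1]),Rt,[-.3,.8,1.4,1.2,1.7,0]);o+=[q.round(2).tolist(),round(e,3)]
    print(S,psi);[print('   ',o[i],o[i+1]) for i in range(0,8,2)]
tr=np.array([.5543,-.2284,-1.7483]);
for y in(.045,-.045):
  c,s=np.cos(tr[2]),np.sin(tr[2]);b=np.array([tr[0]-s*y,tr[1]+c*y,.036])
  for t in (0,-15,-40):
    Rt=tool(tr[2]+np.pi,np.radians(t));q,e=ik(b+.019*Rt.apply([0,0,1]),Rt,[-.3,.8,1.4,0,1.3,0]);print(y,t,q.round(2),round(e,3))
E
```

```text
[0.52, 0.08] 1.2
    [0.32, 0.72, 1.47, -0.52, 1.46, 0.89] 0.0
    [0.27, 0.64, 1.54, -0.43, 1.32, 0.83] 0.0
    [-0.41, 0.73, 1.93, 1.41, 1.36, -1.07] 0.0
    [-0.43, 0.89, 1.88, 1.52, 1.59, -1.2] 0.0
[0.52, 0.08] 1.57
    [0.37, 0.64, 1.62, -0.68, 1.26, 0.71] 0.0
    [0.31, 0.57, 1.66, -0.55, 1.15, 0.6] 0.0
    [-0.37, 0.83, 1.68, 1.12, 1.57, -0.99] 0.0
    [-0.39, 0.97, 1.63, 1.24, 1.77, -1.06] 0.0
[0.52, 0.08] 1.9
    [0.39, 0.55, 1.77, -0.83, 1.05, 0.58] 0.0
    [0.32, 0.5, 1.78, -0.65, 0.97, 0.4] 0.0
    [-0.3, 0.92, 1.46, 0.92, 1.78, -0.97] 0.0
    [-0.32, 1.06, 1.4, 1.04, 1.96, -0.99] 0.0
[0.45, 0.05] 1.2
    [0.31, 0.59, 1.7, -0.54, 1.36, 0.93] 0.0
    [0.26, 0.51, 1.76, -0.44, 1.23, 0.85] 0.0
    [-0.54, 0.68, 2.07, 1.31, 1.4, -1.17] 0.0
    [-0.57, 0.85, 2.01, 1.38, 1.62, -1.3] 0.0
[0.45, 0.05] 1.57
    [0.37, 0.51, 1.84, -0.71, 1.18, 0.78] 0.0
    [0.3, 0.44, 1.88, -0.58, 1.07, 0.64] 0.0
    [-0.48, 0.76, 1.84, 1.03, 1.58, -1.1] 0.0
    [-0.5, 0.92, 1.78, 1.12, 1.78, -1.17] 0.0
[0.45, 0.05] 1.9
    [0.39, 0.43, 1.98, -0.87, 0.99, 0.65] 0.0
    [0.31, 0.37, 1.99, -0.69, 0.
[... 921 characters left out ...]
1.57
    [0.45, 0.64, 1.62, -0.65, 1.3, 0.76] 0.0
    [0.39, 0.57, 1.67, -0.52, 1.18, 0.66] 0.0
    [-0.31, 0.79, 1.77, 1.17, 1.52, -1.02] 0.0
    [-0.33, 0.94, 1.72, 1.28, 1.72, -1.11] 0.0
[0.5, 0.12] 1.9
    [0.48, 0.56, 1.77, -0.79, 1.1, 0.63] 0.0
    [0.41, 0.5, 1.78, -0.63, 1.01, 0.46] 0.0
    [-0.25, 0.88, 1.55, 0.96, 1.72, -0.99] 0.0
    [-0.26, 1.02, 1.49, 1.07, 1.91, -1.03] 0.0
0.045 0 [-0.43  0.7   1.39 -0.    1.05 -0.26] 0.0
0.045 -15 [-0.33  0.7   1.42 -0.31  1.    0.01] 0.0
0.045 -40 [-0.18  0.77  1.44 -0.81  1.1   0.44] 0.0
-0.045 0 [-0.47  0.54  1.66 -0.    0.94 -0.3 ] 0.0
-0.045 -15 [-0.36  0.53  1.7  -0.33  0.89  0.03] 0.0
-0.045 -40 [-0.18  0.62  1.72 -0.86  1.01  0.55] 0.0
```

```bash
python3 - <<'E'
from fkm import *
o=get_obs();R0=R.from_euler("xyz",o["eef_rot"])
print(delta(o,o['ee_pos']+[0,0.02,.1],R0))
# relative: keep exact grasp pitch: tilt change exactly -90
t0=np.arctan2(np.hypot(*R0.apply([0,0,1])[:2]),-R0.apply([0,0,1])[2]);print(np.degrees(t0))
Rt=tool(1.57,t0-np.pi/2);z=Rt.apply([0,0,1])
for h in (.11,.0525+.003):
    p=np.array([.53,.10,h])+.019*z;print(h,p,delta(o,p,Rt))
E
```

```text
(array([ 87.4,  11.1, -51.4]), array([0., 0., 0.]))
50.19405417339663
0.11 [0.52999031 0.0878364  0.09540388] (array([ 76.3,  42.6, -38.1]), array([-0.0634, -1.5178,  0.6655]))
0.0555 [0.52999031 0.0878364  0.04090388] (array([34.4, 42.8, -3.2]), array([-0.0634, -1.5178,  0.6655]))
```

Request:
play_rows --moves '[{"claw":0.3,"linear":[87,11,-51],"turn":[0,0,0]},{"claw":0.3,"linear":[87,11,-51],"turn":[0,0,0]},{"claw":0.3,"linear":[76,42.6,-38],"turn":[-0.0634,-1.5178,0.6655]},{"claw":0.3,"linear":[76,42.6,-38],"turn":[-0.0634,-1.5178,0.6655]},{"claw":0.3,"linear":[76,42.6,-38],"turn":[-0.0634,-1.5178,0.6655]},{"claw":0.3,"linear":[76,42.6,-38],"turn":[-0.0634,-1.5178,0.6655]},{"claw":0.3,"linear":[76,42.6,-38],"turn":[-0.0634,-1.5178,0.6655]},{"claw":0.3,"linear":[76,42.6,-38],"turn":[-0.0634,-1.5178,0.6655]}]'

```text
time_s: 3.65
ee_pos: [0.5302, 0.0877, 0.0958]
eef_rot: [-3.033, 0.199, 1.772]
force: [0.3, -1.0, -2.0]
grip_width: 0.0458
```

```bash
python3 - <<'E'
from fkm import *
o=get_obs();Rt=tool(1.57,np.radians(50.194-90));z=Rt.apply([0,0,1])
print(o['qpos'].round(2),o['ee_pos'])
for h in (.11,.0555,.0525):
    p=np.array([.53,.10,h])+.019*z;print(h,delta(o,p,Rt))
E
```

```text
[ 0.2   0.46  1.59 -0.21  1.21  0.09] [0.53024734 0.08773762 0.09582996]
0.11 (array([ 0.2, -0.2,  0.4]), array([-0.0181, -0.4833,  0.2107]))
0.0555 (array([11. ,  5.6, 53.5]), array([-0.0181, -0.4833,  0.2107]))
0.0525 (array([11.6,  5.9, 56.4]), array([-0.0181, -0.4833,  0.2107]))
```

Request:
play_rows --moves '[{"claw":0.3,"linear":[0,0,0],"turn":[-0.0181,-0.4833,0.2107]},{"claw":0.3,"linear":[0,0,0],"turn":[-0.0181,-0.4833,0.2107]},{"claw":0.3,"linear":[0,0,0],"turn":[-0.0181,-0.4833,0.2107]},{"claw":0.3,"linear":[0,0,0],"turn":[-0.0181,-0.4833,0.2107]},{"claw":0.3,"linear":[8,4,39],"turn":[-0.0181,-0.4833,0.2107]},{"claw":0.3,"linear":[10,5,48],"turn":[-0.0181,-0.4833,0.2107]}]'

```text
time_s: 4.4
ee_pos: [0.5292, 0.0871, 0.0451]
eef_rot: [-3.137, 0.693, 1.573]
force: [-0.2, 0.7, -1.3]
grip_width: 0.0456
```

```bash
python3 - <<'E'
from fkm import *
o=get_obs();Rt=tool(1.57,np.radians(50.194-90));z=Rt.apply([0,0,1])
print(o['qpos'].round(2),o['ee_pos'],o['eef_rot'],o['force'])
for h in (.055,.0525):
    p=np.array([.53,.10,h])+.019*z;print(h,delta(o,p,Rt))
s=vision.camera("side");u=proj("side",[[.53,.1,.05]])[0].astype(int);print(u)
cv2.imwrite("pics/s2.png",cv2.resize(s[u[1]-60:u[1]+60,u[0]-75:u[0]+75],(750,600),interpolation=cv2.INTER_CUBIC))
E
```

```text
[ 0.39  0.66  1.57 -0.66  1.3   0.7 ] [0.52921983 0.08714843 0.04510647] [-3.13682718  0.69305944  1.57256568] [-0.19469163  0.73379537 -1.26872727]
0.055 (array([3.5, 0.8, 3.2]), array([-0.0031, -0.0017,  0.002 ]))
0.0525 (array([5.1, 0.8, 5.1]), array([-0.0031, -0.0017,  0.002 ]))
[322 226]
```

View pics/s2.png

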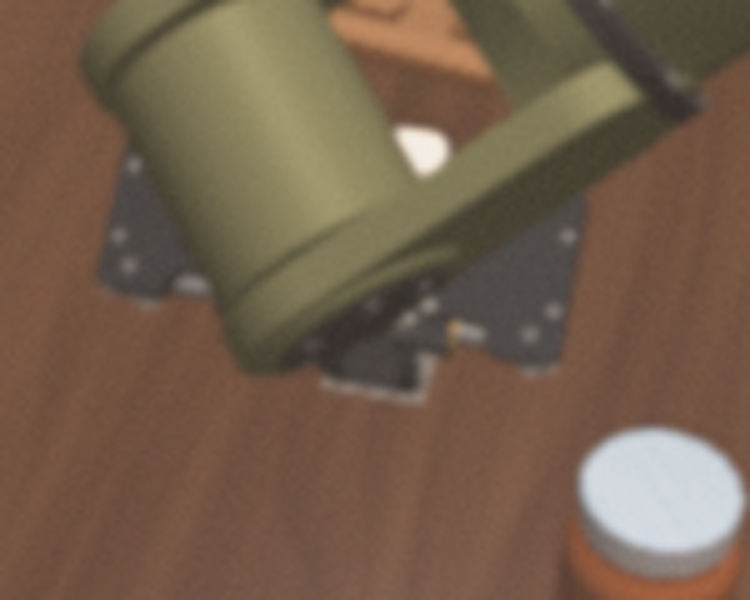

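Request:
play_rows --moves '[{"claw":0.3,"linear":[4,0.8,4],"turn":[0,0,0]},{"claw":0.3,"linear":[5.1,0.8,5.1],"turn":[0,0,0]},{"claw":0.3,"linear":[5.1,0.8,5.1],"turn":[0,0,0]}]'

```text
time_s: 4.82
ee_pos: [0.5304, 0.0879, 0.0385]
eef_rot: [-3.138, 0.693, 1.571]
force: [0.2, 0.5, -1.9]
grip_width: 0.0453
```

Request:
play_rows --moves '[{"claw":0.3,"linear":[1,0,1.2],"turn":[0,0,0]},{"claw":0.3,"linear":[1,0,1.2],"turn":[0,0,0]}]'

```text
time_s: 5.08
ee_pos: [0.5306, 0.088, 0.0379]
eef_rot: [-3.139, 0.693, 1.571]
force: [-4.2, 1.1, 5.6]
grip_width: 0.0457
```

Request:
play_rows --moves '[{"claw":1,"linear":[0,0,0],"turn":[0,0,0]},{"claw":1,"linear":[0,0,0],"turn":[0,0,0]},{"claw":1,"linear":[0,0,0],"turn":[0,0,0]},{"claw":1,"linear":[0,0,-20],"turn":[0,0,0]},{"claw":1,"linear":[0,0,-80],"turn":[0,0,0]},{"claw":1,"linear":[0,0,-130],"turn":[0,0,0]}]'

```text
time_s: 5.82
ee_pos: [0.5308, 0.1731, 0.1406]
eef_rot: [-3.141, 0.692, 1.57]
force: [-0.0, 0.3, -0.4]
grip_width: 0.094
```

```bash
python3 - <<'E'
from fkm import *
o=get_obs()
print(o['qpos'].round(2),o['ee_pos'],o['eef_rot'],o['grip_width'])
cv2.imwrite("pics/w3.png",vision.camera("wrist"))
s=vision.camera("top");u=proj("top",[[.53,.1,.05]])[0].astype(int);print(u)
cv2.imwrite("pics/t3.png",cv2.resize(s[u[1]-60:u[1]+60,u[0]-75:u[0]+75],(750,600),interpolation=cv2.INTER_CUBIC))
P_=[[.53+y,.10+z,h] for y in(-.023,.023) for z in (-.024,.024) for h in (0,.11)]
print(wproj(wcam(o),P_).round(0).tolist())
E
```

```text
[ 0.52  0.61  1.39 -0.59  1.54  0.66] [0.53079098 0.17310682 0.14059786] [-3.14067327  0.69217436  1.57019989] 0.09401098793680268
[292 208]
[[297.0, 167.0], [292.0, 266.0], [294.0, 134.0], [288.0, 240.0], [342.0, 167.0], [346.0, 266.0], [344.0, 134.0], [350.0, 240.0]]
```

View pics/w3.png

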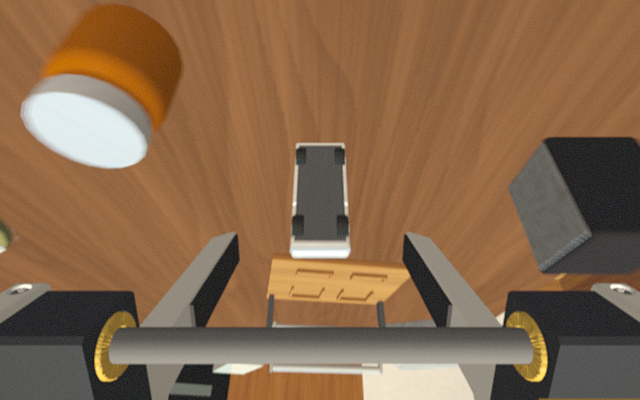

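View pics/t3.png

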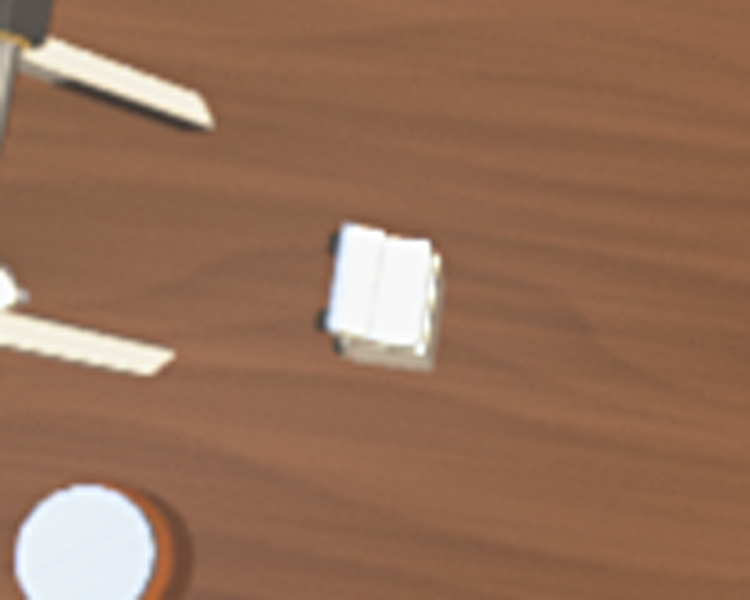

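```bash
python3 - <<'E'
from fkm import *
off=np.array([217,148])
m=[[-.023+.0,0,0]]
# local: X = van y world-ish (x dir), Y= left
mod=[[.023,.016,.110],[-.023,.016,.110],[.023,-.022,.095],[-.023,-.022,.095]]
uv=np.array([[345,225],[329,330],[432,239],[418,346]])/5+off
print(fit("top",mod,uv,[.53,.1,0]))
mod=[[.023,.016,.110],[-.023,.016,.110]]
print(fit("top",mod,uv[:2],[.53,.1,0]))
E
```

```text
(array([0.52964969, 0.09690108, 0.01422557]), np.float64(0.3050684836504391))
(array([0.52932964, 0.09681529, 0.00369145]), np.float64(0.14580639995443717))
```

```bash
python3 - <<'E'
from fkm import *
o=get_obs();Rt=tool(1.575,np.radians(75));z=Rt.apply([0,0,1])
g=np.array([.5295,.098,.056]);p=g+.019*z;print(p)
print(delta(o,p+[0,0,.155],Rt))
for s in np.linspace(0,1,5):
  print(ik(p+[0,0,.155*s],Rt,[-.3,.8,1.5,1.1,1.6,-1])[0].round(2))
E
```

```text
[0.52942285 0.11635243 0.05108244]
(array([-85.6,  -2.4, -11.4]), array([ 6.8000e-03,  1.9981e+00, -1.1000e-03]))
[-0.33  0.84  1.67  1.15  1.55 -0.97]
[-0.33  0.76  1.68  1.15  1.58 -0.92]
[-0.33  0.68  1.69  1.15  1.61 -0.86]
[-0.33  0.61  1.69  1.15  1.63 -0.79]
[-0.33  0.55  1.69  1.16  1.66 -0.73]
```

Request:
play_rows --moves '[{"claw":1,"linear":[-86,-2.4,-11.4],"turn":[0,0.15,0]},{"claw":1,"linear":[-86,-2.4,-11.4],"turn":[0.003,0.4,0]},{"claw":1,"linear":[-86,-2.4,-11.4],"turn":[0.0068,1.998,-0.001]},{"claw":1,"linear":[-86,-2.4,-11.4],"turn":[0.0068,1.998,-0.001]},{"claw":1,"linear":[-86,-2.4,-11.4],"turn":[0.0068,1.998,-0.001]},{"claw":1,"linear":[-86,-2.4,-11.4],"turn":[0.0068,1.998,-0.001]},{"claw":1,"linear":[-86,-2.4,-11.4],"turn":[0.0068,1.998,-0.001]},{"claw":1,"linear":[-86,-2.4,-11.4],"turn":[0.0068,1.998,-0.001]}]'

```text
time_s: 6.92
ee_pos: [0.5297, 0.1158, 0.2074]
eef_rot: [3.138, -0.78, 1.575]
force: [0.7, 0.8, 1.0]
grip_width: 0.0939
```

```bash
python3 - <<'E'
from fkm import *
o=get_obs();Rt=tool(1.575,np.radians(75));z=Rt.apply([0,0,1])
g=np.array([.5295,.098,.056]);p=g+.019*z
print(o['qpos'].round(2),o['ee_pos'])
print(delta(o,p+[0,0,.155],Rt),delta(o,p+[0,0,.05],Rt))
E
```

```text
[-0.21  0.34  1.65  0.77  1.41 -0.45] [0.529678   0.11576793 0.20735837]
(array([-0.5, -0.3,  1.3]), array([0.0037, 0.5294, 0.0012])) (array([-74.3,  -0.6,  76. ]), array([0.0037, 0.5294, 0.0012]))
```

Request:
play_rows --moves '[{"claw":1,"linear":[0,0,1],"turn":[0.0037,0.5294,0.0012]},{"claw":1,"linear":[0,0,1],"turn":[0.0037,0.5294,0.0012]},{"claw":1,"linear":[-30,-0.3,30],"turn":[0.0037,0.5294,0.0012]},{"claw":1,"linear":[-74.3,-0.5,76],"turn":[0.0037,0.5294,0.0012]},{"claw":1,"linear":[-74.3,-0.5,76],"turn":[0.0037,0.5294,0.0012]}]'

```text
time_s: 7.55
ee_pos: [0.528, 0.1168, 0.0979]
eef_rot: [-3.111, -1.311, 1.545]
force: [-0.4, 0.9, 1.4]
grip_width: 0.0939
```

```bash
python3 - <<'E'
from fkm import *
o=get_obs();Rt=tool(1.575,np.radians(75));z=Rt.apply([0,0,1])
g=np.array([.5295,.098,.056]);p=g+.019*z
print(o['qpos'].round(2),o['ee_pos'],o['force'])
print(delta(o,p,Rt))
cv2.imwrite("pics/w4.png",vision.camera("wrist"))
s=vision.camera("side");cv2.imwrite("pics/s4.png",cv2.resize(s[100:280,200:440],(800,600)))
E
```

```text
[-0.33  0.74  1.69  1.15  1.59 -0.9 ] [0.52799963 0.11680845 0.09791742] [-0.41797287  0.93720894  1.380625  ]
(array([-45.4,   1.8,  11.6]), array([-0.0022, -0.0026, -0.0076]))
```

View pics/w4.png

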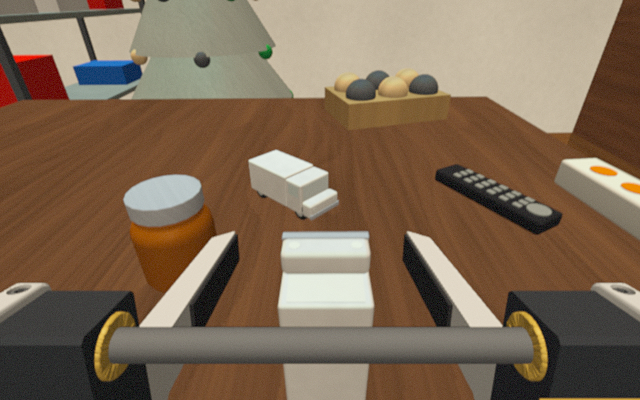

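View pics/s4.png

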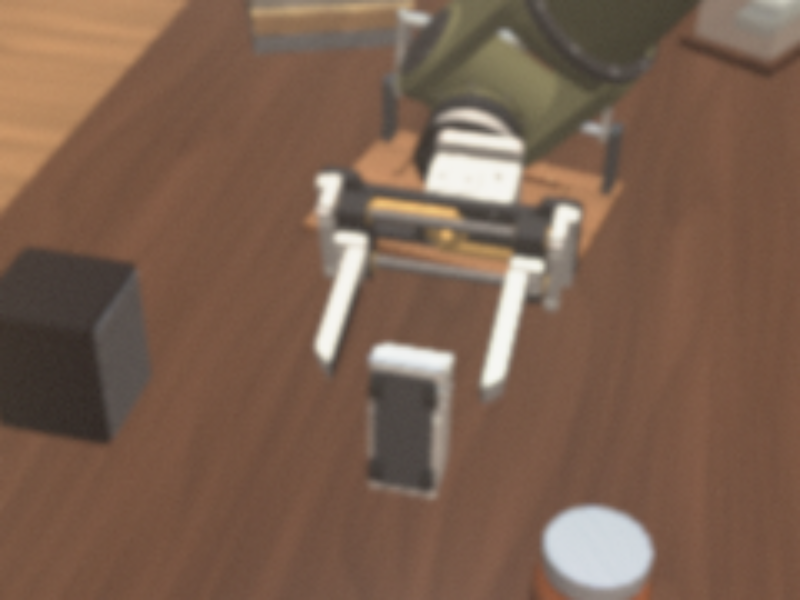

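Request:
play_rows --force 30 --moves '[{"claw":1,"linear":[-28,1.5,7],"turn":[0,0,-0.0076]},{"claw":1,"linear":[-45,1.5,11.6],"turn":[0,0,-0.0076]},{"claw":0.6,"linear":[-45,1.5,11.6],"turn":[0,0,-0.0076]},{"claw":0.3,"linear":[-45,1.5,11.6],"turn":[0,0,-0.0076]},{"claw":0.3,"linear":[-45,1.5,11.6],"turn":[0,0,-0.0076]},{"claw":0.3,"linear":[-45,1.5,11.6],"turn":[0,0,-0.0076]},{"claw":0.3,"linear":[-45,1.5,11.6],"turn":[0,0,-0.0076]}]'

```text
time_s: 8.52
ee_pos: [0.5316, 0.1159, 0.0566]
eef_rot: [3.108, -1.309, 1.61]
force: [-3.0, -0.0, 1.7]
grip_width: 0.0475
```

Request:
play_rows --moves '[{"claw":0.3,"linear":[0,0,0],"turn":[0,0,0]},{"claw":0.3,"linear":[0,0,0],"turn":[0,0,0]}]'

```text
time_s: 8.78
ee_pos: [0.5316, 0.1159, 0.0565]
eef_rot: [3.108, -1.309, 1.609]
force: [-0.2, 0.2, -0.0]
grip_width: 0.0458
```

```bash
python3 - <<'E'
from fkm import *
o=get_obs();print(o['qpos'].round(3),o['ee_pos'],o['eef_rot'],o['force'],o['moment'],o['grip_width'])
Rm=R.from_euler('xyz',o['eef_rot']).as_matrix();print(Rm.round(3))
print(fk(o['qpos'],P)[0])
T=wcam(o);print(wproj(T,[[.5295+a,.098+b,h] for a in(-.023,.023) for b,h in((-.024,.095),(-.024,.07),(.016,.11))]).round(0))
cv2.imwrite("pics/w5.png",vision.camera("wrist"))
s=vision.camera("side");cv2.imwrite("pics/s5.png",cv2.resize(s[100:280,200:440],(800,600)))
E
```

```text
[-0.333  0.829  1.663  1.147  1.558 -0.972] [0.53156256 0.11592528 0.05653774] [ 3.10848902 -1.30893413  1.60939598] [-0.24148022  0.16803139 -0.02750225] [-0.45541275  0.02240381  0.07960077] 0.045780636133737236
[[-0.01   1.    -0.004]
 [ 0.259  0.007  0.966]
 [ 0.966  0.009 -0.259]]
[0.5316309  0.11590695 0.05650891]
[[258. 238.]
 [263. 283.]
 [269. 163.]
 [371. 239.]
 [367. 284.]
 [364. 164.]]
```

View pics/w5.png

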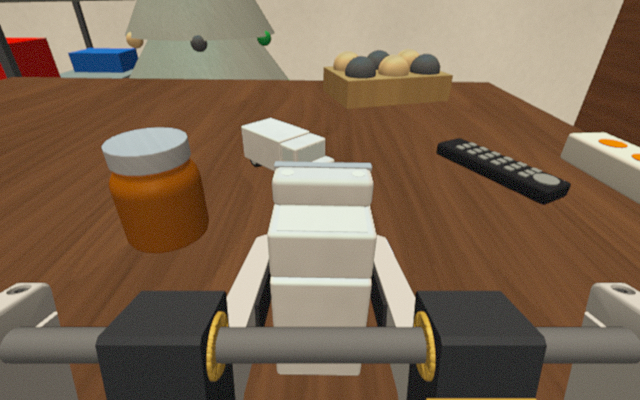

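View pics/s5.png

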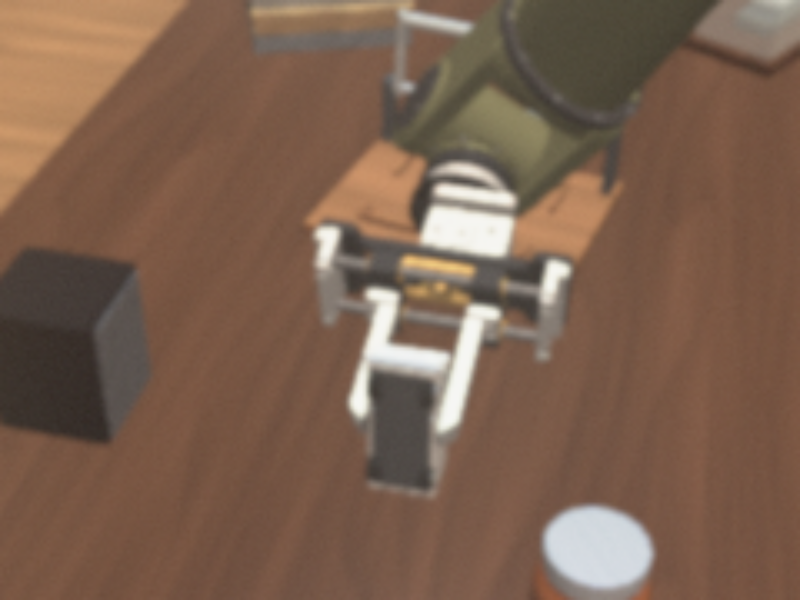

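```bash
cat > van.py <<'E'
from fkm import *
TR=np.array([.5543,-.2284,-1.7483])
def trw(p,t=TR):
    c,s=np.cos(t[2]),np.sin(t[2]);return np.array([t[0]+c*p[0]-s*p[1],t[1]+s*p[0]+c*p[1],p[2]])
def place(Rvt,pvt,bay_y,h,t=TR,dx=0.,dy=0.):
    """Rvt: tool in van frame rot, pvt: tcp in van frame -> world tcp, R"""
    Rv=R.from_euler('z',t[2]);o=trw([dx,bay_y+dy,h],t)
    return o+Rv.apply(pvt),Rv*Rvt
E
python3 - <<'E'
from van import *
o=get_obs();Rt=R.from_euler('xyz',o['eef_rot'])
ax=Rt.apply([0,1,0]);psi=np.arctan2(-ax[0],ax[1])  # placeholder
# van standing: x_van=-z ; y_van horizontal along jaw ; z_van = to right
yv=np.array([ax[0],ax[1],0]);yv/=np.linalg.norm(yv)
xv=np.array([0,0,-1.]);zv=np.cross(xv,yv)
if zv[1]>0: yv=-yv;zv=-zv
Rv=R.from_matrix(np.c_[xv,yv,zv])
org=np.array([.5312,.0972+.024,.055])
Rvt=Rv.inv()*Rt;pvt=Rv.inv().apply(o['ee_pos']-org)
print(pvt,Rvt.as_matrix().round(3))
np.savez('ga.npz',R=Rvt.as_matrix(),p=pvt)
print(delta(o,o['ee_pos']+[0,-.02,.1],Rt))
for h in (.12,.05,.012):
    p,Rg=place(Rvt,pvt,.045,h);q,e=ik(p,Rg,[-.33,.7,1.42,-.31,1.0,.01]);print(h,p,delta(o,p,Rg),q.round(2),e)
E
```

```text
[-0.00155211  0.00034856  0.00528487] [[-0.966 -0.009  0.259]
 [-0.008  1.     0.002]
 [-0.259  0.    -0.966]]
(array([ 91.4,   0.7, -45.2]), array([0., 0., 0.]))
0.12 [ 0.59921009 -0.23487961  0.12528487] (array([ -25. ,   65.9, -356.9]), array([-0.0892, -1.5671,  0.1736])) [-0.32  0.56  1.36 -0.28  1.19 -0.05] 1.2057022047429198e-13
0.05 [ 0.59921009 -0.23487961  0.05528487] (array([ -92.7,   65.3, -338.8]), array([-0.0892, -1.5671,  0.1736])) [-0.32  0.64  1.41 -0.3   1.07 -0.01] 4.912806272905357e-11
0.012 [ 0.59921009 -0.23487961  0.01728487] (array([-129.4,   65. , -329. ]), array([-0.0892, -1.5671,  0.1736])) [-0.32  0.69  1.42 -0.31  1.    0.01] 2.2287727219350018e-13
```

Request:
play_rows --moves '[{"claw":0.3,"linear":[91,0.7,-45],"turn":[0,0,0]},{"claw":0.3,"linear":[91,0.7,-45],"turn":[0,0,0]},{"claw":0.3,"linear":[60,30,-160],"turn":[-0.0892,-1.567,0.1736]},{"claw":0.3,"linear":[20,60,-250],"turn":[-0.0892,-1.567,0.1736]},{"claw":0.3,"linear":[0,66,-330],"turn":[-0.0892,-1.567,0.1736]},{"claw":0.3,"linear":[-25,66,-357],"turn":[-0.0892,-1.567,0.1736]},{"claw":0.3,"linear":[-25,66,-357],"turn":[-0.0892,-1.567,0.1736]},{"claw":0.3,"linear":[-25,66,-357],"turn":[-0.0892,-1.567,0.1736]}]'

```text
time_s: 9.88
ee_pos: [0.5993, -0.2383, 0.1249]
eef_rot: [-3.114, -0.184, 1.442]
force: [-1.0, 0.9, -3.1]
grip_width: 0.0462
```

```bash
python3 - <<'E'
from van import *
o=get_obs();d=np.load('ga.npz');Rvt=R.from_matrix(d['R']);pvt=d['p']
print(o['qpos'].round(2),o['ee_pos'])
for h in (.12,.06):
    p,Rg=place(Rvt,pvt,.045,h);print(h,delta(o,p,Rg))
E
```

```text
[-0.5   0.63  1.24  0.16  1.36 -0.42] [ 0.59925751 -0.23829844  0.1249084 ]
0.12 (array([ 3.4, -0.5,  0.3]), array([-0.0252, -0.4447,  0.0465]))
0.06 (array([-7.6,  1.1, 59.2]), array([-0.0252, -0.4447,  0.0465]))
```

Request:
play_rows --moves '[{"claw":0.3,"linear":[3.4,-0.5,0.3],"turn":[-0.0252,-0.4447,0.0465]},{"claw":0.3,"linear":[3.4,-0.5,0.3],"turn":[-0.0252,-0.4447,0.0465]},{"claw":0.3,"linear":[3.4,-0.5,0.3],"turn":[-0.0252,-0.4447,0.0465]},{"claw":0.3,"linear":[-4,0.5,40],"turn":[-0.0252,-0.4447,0.0465]},{"claw":0.3,"linear":[-4,0.5,40],"turn":[-0.0252,-0.4447,0.0465]}]'

```text
time_s: 10.5
ee_pos: [0.5975, -0.234, 0.0819]
eef_rot: [-3.136, 0.26, 1.404]
force: [-1.5, -0.4, -1.4]
grip_width: 0.0463
```

```bash
python3 - <<'E'
from van import *
o=get_obs();d=np.load('ga.npz');Rvt=R.from_matrix(d['R']);pvt=d['p']
print(o['qpos'].round(2),o['ee_pos'])
for h in (.06,.02,.012):
    p,Rg=place(Rvt,pvt,.045,h);print(h,delta(o,p,Rg))
cv2.imwrite("pics/w6.png",vision.camera("wrist"))
s=vision.camera("top");cv2.imwrite("pics/t6.png",cv2.resize(s[155:285,375:505],(600,600),interpolation=cv2.INTER_CUBIC))
s=vision.camera("side");cv2.imwrite("pics/s6.png",cv2.resize(s[80:200,270:420],(750,600),interpolation=cv2.INTER_CUBIC))
T=wcam(o)
print("rims",wproj(T,[trw([x,y,.02]) for x,y in ((-.062,.0745),(-.062,.0155),(-.062,-.0155),(-.062,-.0745),(-.058,.0705),(-.058,.0195),(-.042,.0745),(-.042,-.0745))]).round(1).tolist())
print("board",wproj(T,[trw([x,y,.012]) for x,y in ((-.085,.115),(-.085,-.115))]).round(1).tolist())
E
```

```text
[-0.32  0.61  1.4  -0.29  1.12 -0.03] [ 0.59752553 -0.23404654  0.08192954]
0.06 (array([ 3.8,  1.9, 16.2]), array([-0.0056, -0.0013,  0.0017]))
0.02 (array([14.1,  2.1, 54.9]), array([-0.0056, -0.0013,  0.0017]))
0.012 (array([16.1,  2.2, 62.6]), array([-0.0056, -0.0013,  0.0017]))
rims [[369.8, 112.5], [277.4, 111.5], [228.8, 111.0], [136.4, 110.0], [363.1, 118.6], [283.9, 117.7], [367.3, 142.1], [144.5, 139.7]]
board [[436.2, 73.0], [67.7, 69.1]]
```

View pics/w6.png

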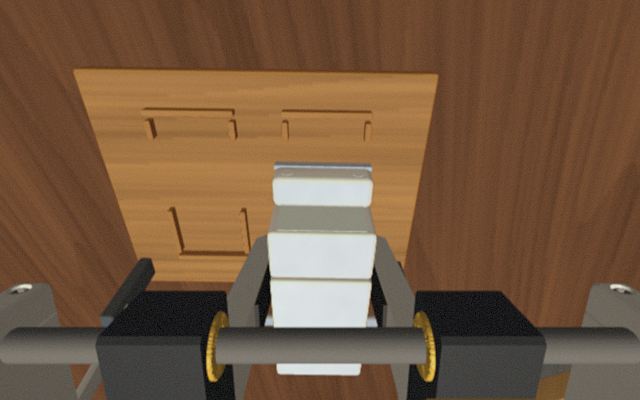

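View pics/t6.png

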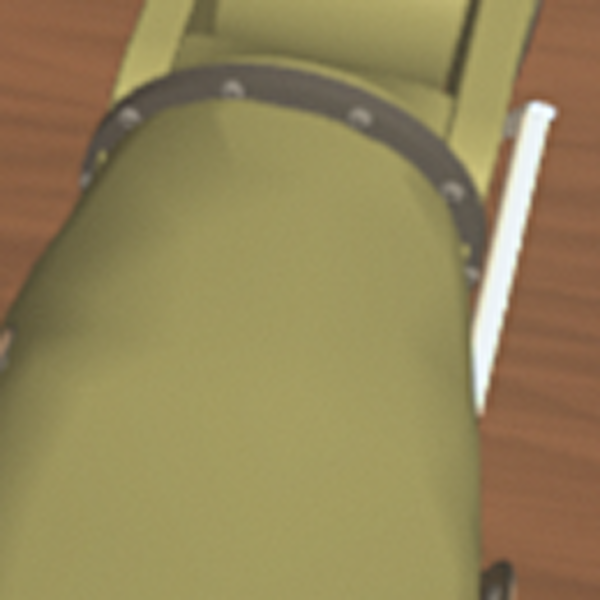

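View pics/s6.png

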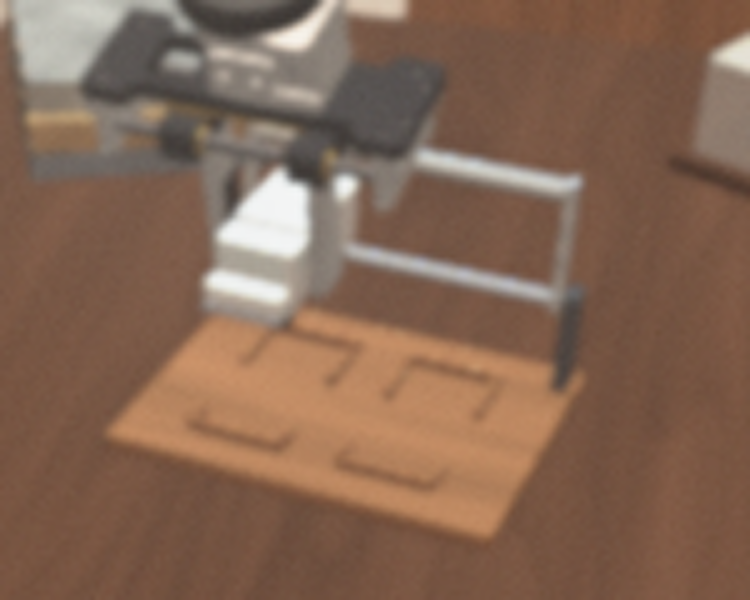

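```bash
python3 - <<'E'
import cv2
im=cv2.imread("pics/w6.png")
cv2.imwrite("pics/z6a.png",cv2.resize(im[55:265,65:265],(760,600)[0:2] if 0 else (600,600),interpolation=cv2.INTER_CUBIC))
cv2.imwrite("pics/z6b.png",cv2.resize(im[60:210,260:460],(800,600),interpolation=cv2.INTER_CUBIC))
E
```

```text
(no output)
```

View pics/z6a.png

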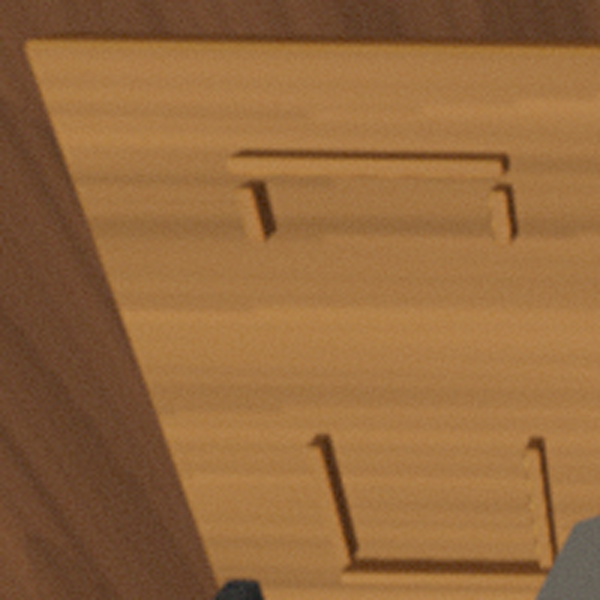

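View pics/z6b.png

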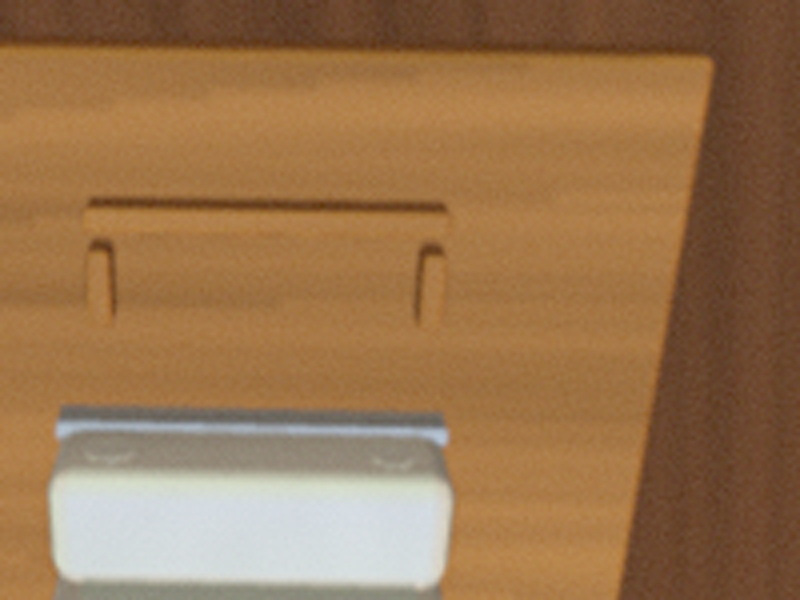

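```bash
cat > fitw.py <<'E'
from van import *
def fitw(T,mod,uv,x0=TR,dzw=.003):
    mod=np.array(mod);uv=np.array(uv)
    def f(p):
        Tt=T.copy();Tt[2,3]+=p[3];Tt[:3,3]+=0
        return np.r_[(wproj(Tt,[trw(m,p[:3]) for m in mod])-uv).ravel(),p[3]/dzw]
    r=least_squares(f,np.r_[x0,0],x_scale=[.01,.01,.01,.01]);return r.x,r.fun.round(1)
E
python3 - <<'E'
from fitw import *
o=get_obs();T=wcam(o)
mod=[(-.085,-.115,.012),(-.085,.115,.012),(-.062,-.0745,.02),(-.062,-.0155,.02),(-.062,.0155,.02),(-.062,.0745,.02)]
uv=[(73.3,69),(438,74.3),(142.3,109.3),(234.3,110),(281.3,110.8),(371.8,111.8)]
for d in (.003,.01,1e-4):
    print(fitw(T,mod,uv,dzw=d))
t,_=fitw(T,mod,uv,dzw=.01)
print([trw([0,y,0],t[:3]) - trw([0,y,0]) for y in (.045,-.045)])
# van in hand check: bonnet/roof
d=np.load('ga.npz');Rvt=R.from_matrix(d['R']);pvt=d['p']
Rv=R.from_euler('xyz',o['eef_rot'])*Rvt.inv();ov=o['ee_pos']-Rv.apply(pvt)
print(ov,Rv.as_euler('xyz'),TR)
print(wproj(T,[ov+Rv.apply([x,y,z]) for x,y,z in ((-.055,.023,.026),(-.055,-.023,.026),(-.04,.023,.046),(-.04,-.023,.046),(-.015,.023,.048),(-.015,-.023,.048),(.055,.023,.048),(.055,-.023,.048))]).round(1).tolist())
E
```

```text
(array([ 5.58651925e-01, -2.30734928e-01, -1.75328666e+00, -6.86946266e-04]), array([ 0.6, -0.5, -0.4, -0.7, -0.3, -0. , -0.7,  0.4,  0.2,  0.3,  0.6,
        0.5, -0.2]))
(array([ 5.58660203e-01, -2.30729550e-01, -1.75327248e+00, -7.23076751e-04]), array([ 0.6, -0.5, -0.4, -0.7, -0.3, -0. , -0.7,  0.5,  0.2,  0.3,  0.6,
        0.5, -0.1]))
(array([ 5.58497611e-01, -2.30835304e-01, -1.75355023e+00, -1.35224540e-05]), array([ 1.1, -0.5, -0.9, -0.6,  0.1, -0.2, -0.7,  0.3,  0.1,  0.2,  0.3,
        0.4, -0.1]))
[array([ 0.00432015, -0.0025497 ,  0.        ]), array([ 0.00440026, -0.0021094 ,  0.        ])]
[ 0.59898117 -0.23676557  0.08099918] [ 1.43304472e-03 -2.89848207e-05 -1.74871809e+00] [ 0.5543 -0.2284 -1.7483]
[[372.3, 182.0], [267.6, 181.2], [375.6, 237.1], [263.6, 236.3], [371.0, 284.9], [267.3, 284.3], [360.1, 377.8], [276.4, 377.4]]
```

```bash
sed -i 's/^TR=.*/TR=np.array([.5572,-.2301,-1.7525])/' van.py; python3 - <<'E'
from van import *
o=get_obs();d=np.load('ga.npz');Rvt=R.from_matrix(d['R']);pvt=d['p']
p,Rg=place(Rvt,pvt,.045,.029);print(delta(o,p,Rg))
E
```

```text
(array([12.5,  2.6, 50.5]), array([0.0024, 0.    , 0.0033]))
```

```bash
python3 - <<'E'
from fitw import *
o=get_obs();print(o['ee_pos'],o['eef_rot'],o['joint_vel'].round(3))
o=dict(o);o['ee_pos']=np.array([.59752553,-.23404654,.08192954]);o['eef_rot']=np.array([-3.136,.26,1.404])
T=wcam(o)
mod=[(-.085,-.115,.012),(-.085,.115,.012),(-.062,-.0745,.02),(-.062,-.0155,.02),(-.062,.0155,.02),(-.062,.0745,.02)]
uv=[(73.3,69),(438,74.3),(142.3,109.3),(234.3,110),(281.3,110.8),(371.8,111.8)]
print(fitw(T,mod,uv,dzw=.003))
E
```

```text
[ 0.5995915  -0.23529816  0.0862845 ] [3.14010939 0.26176282 1.40114632] [-0.    -0.01  -0.006 -0.001 -0.006  0.003]
(array([ 0.55615534, -0.22922009, -1.75079924,  0.00278966]), array([ 0.8, -0.4,  0.1, -0.7, -0.4, -0.1, -1.1,  0.5, -0.1,  0.3,  0.6,
        0.6,  0.9]))
```

```bash
python3 - <<'E'
from fitw import *
o=get_obs();print(o['ee_pos'],o['time_s']);im=vision.camera("wrist");print(get_obs()['ee_pos'])
cv2.imwrite("pics/w7.png",im)
cv2.imwrite("pics/z7a.png",cv2.resize(im[55:205,55:255],(800,600),interpolation=cv2.INTER_CUBIC))
cv2.imwrite("pics/z7b.png",cv2.resize(im[60:210,255:455],(800,600),interpolation=cv2.INTER_CUBIC))
E
```

```text
[ 0.5995915  -0.23529816  0.0862845 ] 10.65
[ 0.59966233 -0.2353711   0.08645639]
```

View pics/z7a.png

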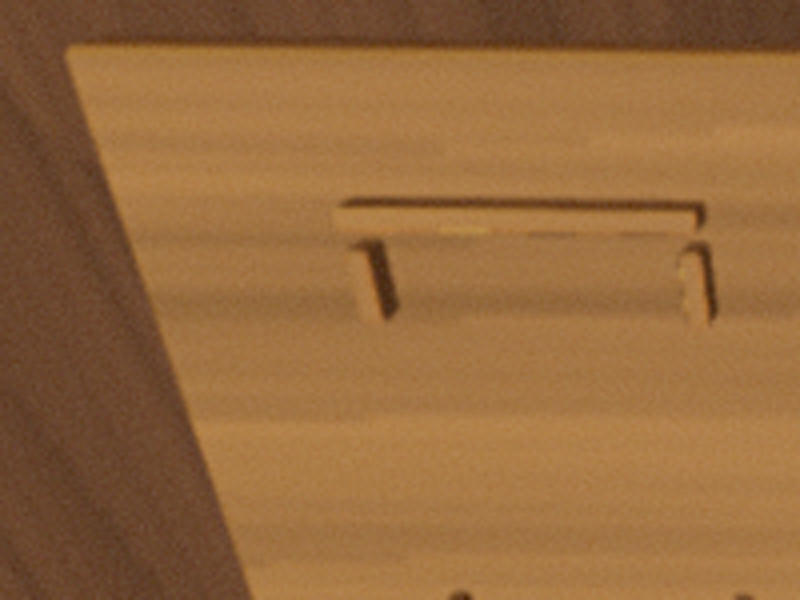

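View pics/z7b.png

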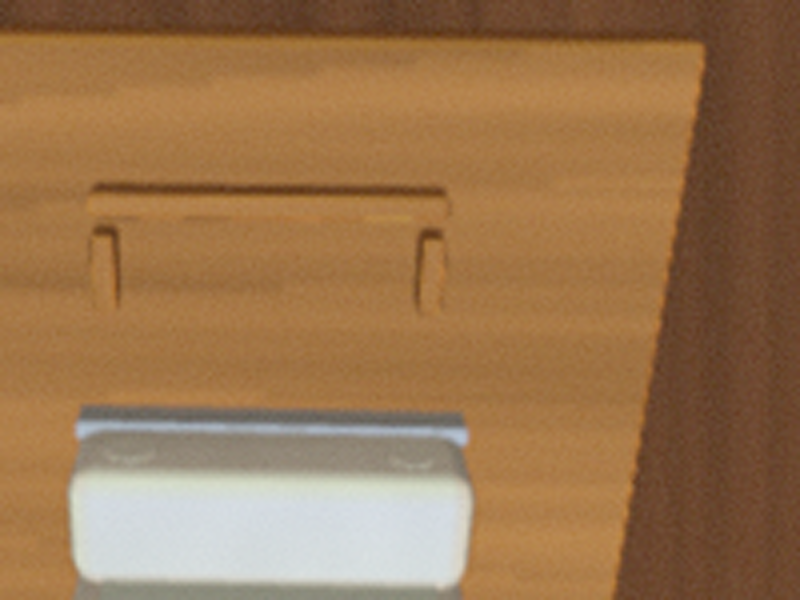

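```bash
python3 - <<'E'
from fitw import *
o=get_obs();T=wcam(o)
mod=[(-.085,-.115,.012),(-.085,.115,.012),(-.062,-.0745,.02),(-.062,-.0155,.02),(-.062,.0155,.02),(-.062,.0745,.02)]
uv=[(71.8,66.3),(431,70.5),(138.8,105.8),(231.3,106.3),(277.5,106.8),(366.8,107.5)]
print(fitw(T,mod,uv,dzw=.003))
d=np.load('ga.npz');Rvt=R.from_matrix(d['R']);pvt=d['p']
Rv=R.from_euler('xyz',o['eef_rot'])*Rvt.inv();ov=o['ee_pos']-Rv.apply(pvt)
pts=[ov+Rv.apply([x,y,z]) for x,y,z in ((-.055,.023,.026),(-.055,-.023,.026),(-.04,.023,.046),(-.04,-.023,.046),(-.015,.023,.048),(-.015,-.023,.048),(-.055,.023,.008),(-.055,-.023,.008))]
print(wproj(T,pts).round(1).tolist(),((np.array(pts)-T[:3,3])@T[:3,:3])[:,2].round(3))
E
```

```text
(array([ 0.55613268, -0.22898217, -1.75050266,  0.00301052]), array([ 0.2, -0.6,  0.4, -0.8,  0.7,  0. , -1.4,  0.4, -0.2,  0.4,  0.3,
        0.6,  1. ]))
[[372.3, 182.0], [267.6, 181.2], [375.6, 237.1], [263.6, 236.3], [371.0, 284.9], [267.3, 284.3], [367.5, 164.5], [272.5, 163.8]] [0.149 0.149 0.14  0.139 0.151 0.151 0.165 0.164]
```

```bash
sed -i 's/^TR=.*/TR=np.array([.5545,-.2295,-1.7495])/' van.py; python3 - <<'E'
from van import *
o=get_obs();d=np.load('ga.npz');Rvt=R.from_matrix(d['R']);pvt=d['p']
p,Rg=place(Rvt,pvt,.045,.026);print(delta(o,p,Rg))
E
```

```text
(array([13.6, -0.3, 53.5]), array([0.002 , 0.0002, 0.0002]))
```

Request:
play_rows --moves '[{"claw":0.3,"linear":[7,-0.2,27],"turn":[0.002,0,0]},{"claw":0.3,"linear":[11,-0.3,44],"turn":[0.002,0,0]},{"claw":0.3,"linear":[13.6,-0.3,53.5],"turn":[0.002,0,0]},{"claw":0.3,"linear":[13.6,-0.3,53.5],"turn":[0.002,0,0]},{"claw":0.3,"linear":[13.6,-0.3,53.5],"turn":[0.002,0,0]}]'

```text
time_s: 11.32
ee_pos: [0.5998, -0.2362, 0.0321]
eef_rot: [3.14, 0.262, 1.401]
force: [0.5, 0.1, -1.3]
grip_width: 0.0462
```

```bash
python3 - <<'E'
from fitw import *
o=get_obs();print(o['ee_pos'],o['time_s'],o['joint_vel'].round(3),o['force']);im=vision.camera("wrist")
np.save('o8.npy',np.r_[o['ee_pos'],o['eef_rot']])
cv2.imwrite("pics/z8.png",cv2.resize(im[60:210,240:440],(800,600),interpolation=cv2.INTER_CUBIC))
s=vision.camera("side");cv2.imwrite("pics/s8.png",cv2.resize(s[80:200,270:420],(750,600),interpolation=cv2.INTER_CUBIC))
d=np.load('ga.npz');p,Rg=place(R.from_matrix(d['R']),d['p'],.045,.012);print(delta(o,p,Rg))
T=wcam(o)
print(wproj(T,[trw([x,y,.02]) for x,y in ((-.062,.0155),(-.062,.0745),(-.058,.0195),(-.058,.0705))]).round(1).tolist())
E
```

```text
[ 0.59979489 -0.23617207  0.03212429] 11.325 [ 0.002 -0.003  0.001  0.    -0.002  0.   ] [ 0.48913254  0.05959033 -1.30360935]
(array([ 3.9, -0.4, 14.3]), array([ 0.0012,  0.0004, -0.0001]))
[[261.6, 138.8], [377.0, 139.7], [270.0, 146.2], [368.5, 147.0]]
```

View pics/z8.png

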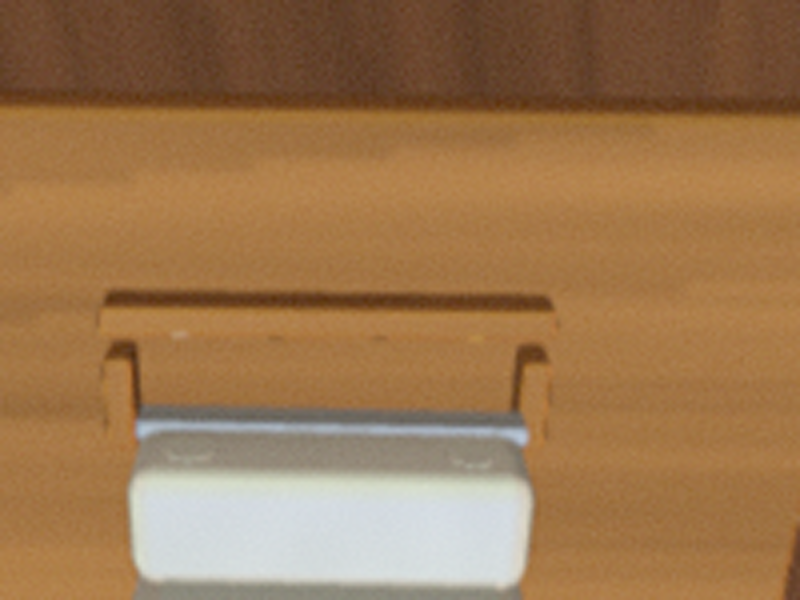

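View pics/s8.png

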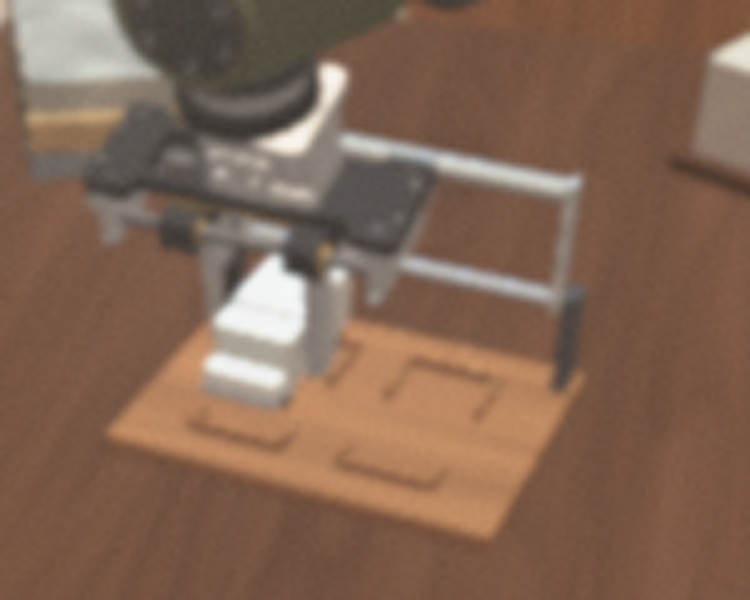

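Request:
play_rows --moves '[{"claw":0.3,"linear":[1,-1,4],"turn":[0,0,0]},{"claw":0.3,"linear":[2,-1,7.5],"turn":[0,0,0]},{"claw":0.3,"linear":[2.6,-1,9.5],"turn":[0,0,0]},{"claw":0.3,"linear":[2.6,-1,9.5],"turn":[0,0,0]}]'

```text
time_s: 11.92
ee_pos: [0.5986, -0.2359, 0.022]
eef_rot: [3.141, 0.262, 1.401]
force: [-0.2, 0.5, -1.8]
grip_width: 0.0463
```

Request:
play_rows --moves '[{"claw":0.3,"linear":[0.7,0,2.5],"turn":[0,0,0]},{"claw":0.3,"linear":[1.2,0,4.6],"turn":[0,0,0]},{"claw":0.3,"linear":[1.2,0,4.6],"turn":[0,0,0]}]'

```text
time_s: 12.3
ee_pos: [0.5988, -0.2359, 0.0179]
eef_rot: [3.141, 0.262, 1.401]
force: [-3.0, 2.5, 6.4]
grip_width: 0.0458
```

Request:
play_rows --moves '[{"claw":0.7,"linear":[0,0,0],"turn":[0,0,0]},{"claw":0.7,"linear":[0,0,0],"turn":[0,0,0]},{"claw":0.7,"linear":[0,0,-25],"turn":[0,0,0]},{"claw":0.7,"linear":[0,0,-80],"turn":[0,0,0]},{"claw":0.7,"linear":[0,0,-140],"turn":[0,0,0]},{"claw":0.7,"linear":[0,0,-190],"turn":[0,0,0]}]'

```text
time_s: 13.05
ee_pos: [0.6071, -0.1868, 0.2039]
eef_rot: [3.139, 0.262, 1.4]
force: [-0.0, -0.5, 0.0]
grip_width: 0.0661
```

```bash
python3 - <<'E'
from van import *
o=get_obs();print(o['ee_pos'],o['eef_rot'],o['qpos'].round(2),o['grip_width'])
cv2.imwrite("pics/w9.png",vision.camera("wrist"))
s=vision.camera("side");cv2.imwrite("pics/s9.png",cv2.resize(s[80:200,270:420],(750,600),interpolation=cv2.INTER_CUBIC))
E
```

```text
[ 0.60710097 -0.18678606  0.20389496] [3.13906773 0.2623805  1.40047029] [-0.25  0.49  1.29 -0.27  1.35 -0.02] 0.06606274647428094
```

View pics/w9.png

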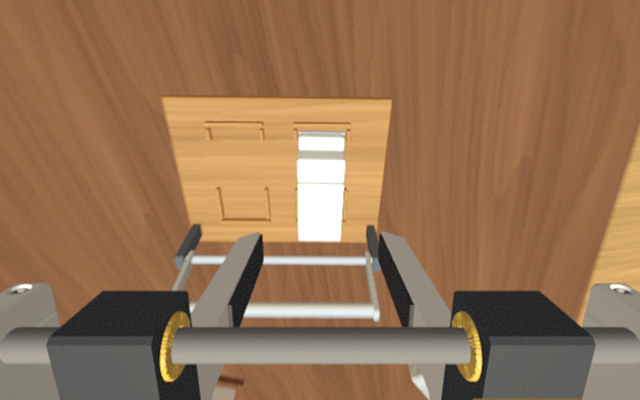

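View pics/s9.png

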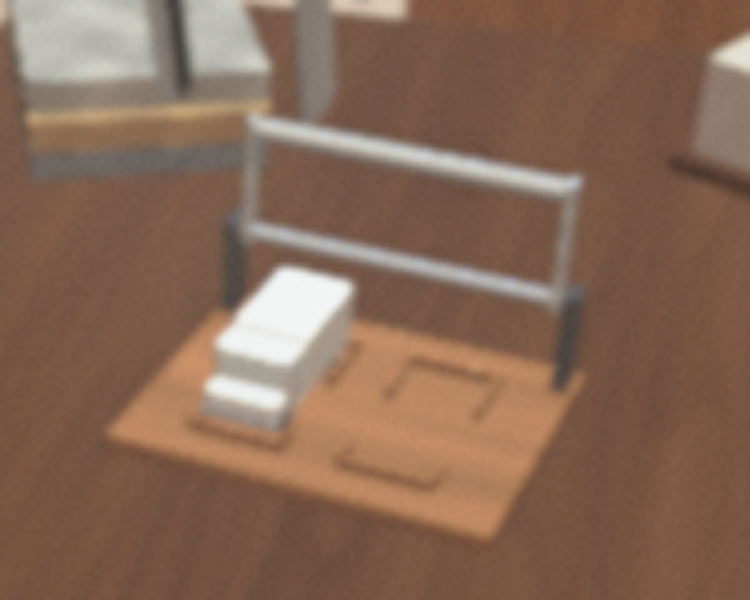

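```bash
python3 - <<'E'
from van import *
o=get_obs();Rt=tool(2.386,0)
print(delta(o,[.4895,.3283,.13],Rt))
E
```

```text
(array([ 490.5, -204.9,  -53.9]), array([-0.1201,  0.2464, -0.9793]))
```

Request:
play_rows --moves '[{"claw":1,"linear":[490,-205,-54],"turn":[-0.12,0.2464,-0.9793]},{"claw":1,"linear":[490,-205,-54],"turn":[-0.12,0.2464,-0.9793]},{"claw":1,"linear":[490,-205,-54],"turn":[-0.12,0.2464,-0.9793]},{"claw":1,"linear":[490,-205,-54],"turn":[-0.12,0.2464,-0.9793]},{"claw":1,"linear":[490,-205,-54],"turn":[-0.12,0.2464,-0.9793]},{"claw":1,"linear":[490,-205,-54],"turn":[-0.12,0.2464,-0.9793]},{"claw":1,"linear":[490,-205,-54],"turn":[-0.12,0.2464,-0.9793]},{"claw":1,"linear":[490,-205,-54],"turn":[-0.12,0.2464,-0.9793]}]'

```text
time_s: 14.15
ee_pos: [0.496, 0.2974, 0.1339]
eef_rot: [-3.141, 0.0, 2.386]
force: [0.8, -0.1, 0.2]
grip_width: 0.0936
```

Request:
play_rows --moves '[{"claw":1,"linear":[0,0,0],"turn":[0,0,0]}]'

```text
time_s: 14.28
ee_pos: [0.4943, 0.3002, 0.1324]
eef_rot: [-3.14, -0.001, 2.39]
force: [0.9, -0.5, 0.3]
grip_width: 0.0937
```

```bash
python3 - <<'E'
from van import *
o=get_obs();Rt=tool(2.386,0);print(o['ee_pos'],o['eef_rot'],o['qpos'].round(2))
im=vision.camera("wrist");cv2.imwrite("pics/w10.png",im)
T=wcam(o);c,s=np.cos(2.386),np.sin(2.386)
print(wproj(T,[[.4895+c*x-s*y,.3283+s*x+c*y,z] for x,z in((-.04,.046),(.055,.048)) for y in(-.023,.023)]).round(0).tolist())
print(delta(o,[.4895,.3283,.13],Rt),delta(o,[.4895,.3283,.01],Rt))
E
```

```text
[0.49430571 0.30023482 0.13241732] [-3.13967246e+00 -7.20819802e-04  2.38967117e+00] [ 0.48  0.43  1.52  0.    1.19 -0.34]
[[368.0, 224.0], [313.0, 223.0], [374.0, 105.0], [313.0, 105.0]]
(array([22.7, 17.2,  2.4]), array([-0.0019, -0.0007,  0.0037])) (array([ 22.6,  17.5, 122.4]), array([-0.0019, -0.0007,  0.0037]))
```

View pics/w10.png

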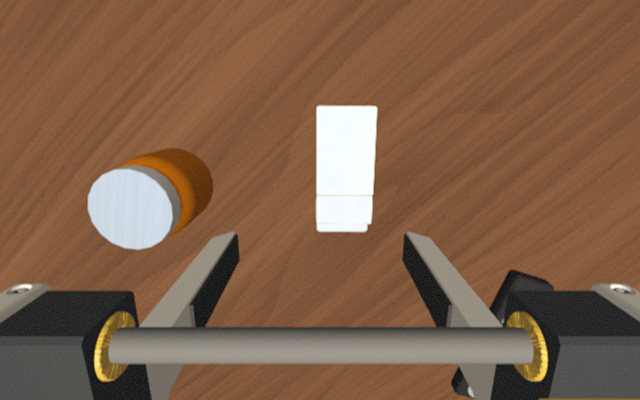

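The roof corners are at (317,106), (378,106) and (316,223), which matches the prediction once the known 3 px bias is taken out. I'll descend.

Request:
play_rows --force 30 --moves '[{"claw":1,"linear":[22.7,17.3,20],"turn":[0,0,0.0037]},{"claw":1,"linear":[22.7,17.3,75],"turn":[0,0,0.0037]},{"claw":1,"linear":[22.7,17.3,110],"turn":[0,0,0.0037]},{"claw":0.7,"linear":[22.7,17.3,121],"turn":[0,0,0.0037]},{"claw":0.3,"linear":[22.7,17.3,121],"turn":[0,0,0.0037]},{"claw":0.3,"linear":[22.7,17.3,121],"turn":[0,0,0.0037]},{"claw":0.3,"linear":[22.7,17.3,121],"turn":[0,0,0.0037]},{"claw":0.3,"linear":[22.7,17.3,121],"turn":[0,0,0.0037]}]'

```text
time_s: 15.32
ee_pos: [0.4906, 0.3269, 0.0125]
eef_rot: [-3.141, 0.0, 2.384]
force: [1.5, 1.7, 1.8]
grip_width: 0.0471
```

```bash
python3 - <<'E'
from van import *
o=get_obs();print(o['ee_pos'],o['eef_rot'],o['grip_width'])
g0=2.386
p=o['ee_pos'];yaw=o['eef_rot'][2]
print(delta(o,p+[0,0,.03],R.from_euler('xyz',o['eef_rot'])))
for f in (.3,.6,1.0):
  Rt=R.from_euler('z',f*(0.0-yaw))*R.from_euler('xyz',o['eef_rot'])
  print(f,delta(o,p*(1-f)+f*np.array([.52,.06,p[2]])+[0,0,.03],Rt))
Rt=R.from_euler('z',-yaw)*R.from_euler('xyz',o['eef_rot'])
print(ik(np.array([.52,.06,.012]),Rt,[.1,.6,1.6,0,1,1.7])[0].round(2))
E
```

```text
[0.49058389 0.3268527  0.01253278] [-3.14136724e+00  1.05233933e-04  2.38443001e+00] 0.04709671488483571
(array([ -0.,  -0., -30.]), array([0., 0., 0.]))
0.3 (array([-61.4, -52.1, -30. ]), array([1.000e-04, 2.000e-04, 7.153e-01]))
0.6 (array([-122.8, -104.3,  -30. ]), array([2.0000e-04, 3.0000e-04, 1.4307e+00]))
1.0 (array([-204.7, -173.7,  -29.9]), array([3.0000e-04, 5.0000e-04, 2.3844e+00]))
[0.04 0.49 1.76 0.   0.89 1.62]
```

Request:
play_rows --moves '[{"claw":0.3,"linear":[0,0,-50],"turn":[0,0,0]},{"claw":0.3,"linear":[0,0,-105],"turn":[0,0,0.187]},{"claw":0.3,"linear":[-205,-174,-105],"turn":[0,0,2.384]},{"claw":0.3,"linear":[-205,-174,-105],"turn":[0,0,2.384]},{"claw":0.3,"linear":[-205,-174,-105],"turn":[0,0,2.384]},{"claw":0.3,"linear":[-205,-174,-105],"turn":[0,0,2.384]},{"claw":0.3,"linear":[-205,-174,-105],"turn":[0,0,2.384]},{"claw":0.3,"linear":[-205,-174,-80],"turn":[0,0,2.384]}]'

```text
time_s: 16.32
ee_pos: [0.5212, 0.058, 0.0939]
eef_rot: [3.139, -0.001, 1.064]
force: [0.2, 1.4, -1.6]
grip_width: 0.0459
```

```bash
python3 - <<'E'
from van import *
o=get_obs();print(o['ee_pos'],o['eef_rot'],o['qpos'].round(2))
Rt=tool(0.,0)
print(delta(o,[.52,.06,.014],Rt))
E
```

```text
[0.52115601 0.05804116 0.09386947] [ 3.13852740e+00 -1.48281137e-03  1.06390193e+00] [ 0.04  0.36  1.71 -0.    1.06  0.55]
(array([ 1. , -2.2, 79.9]), array([ 0.002 , -0.003 ,  1.0639]))
```

Request:
play_rows --moves '[{"claw":0.3,"linear":[1,-2,30],"turn":[0.002,-0.003,0.76]},{"claw":0.3,"linear":[1,-2,55],"turn":[0.002,-0.003,0.76]},{"claw":0.3,"linear":[1,-2,68],"turn":[0.002,-0.003,0.76]},{"claw":0.3,"linear":[1,-2,76],"turn":[0.002,-0.003,0.76]},{"claw":0.3,"linear":[1,-2,80.5],"turn":[0.002,-0.003,0.76]},{"claw":0.3,"linear":[1,-2,80.5],"turn":[0.002,-0.003,0.76]}]'

```text
time_s: 17.08
ee_pos: [0.5203, 0.0599, 0.0137]
eef_rot: [3.141, -0.0, 0.308]
force: [-0.3, 0.2, -2.6]
grip_width: 0.0456
```

Request:
play_rows --moves '[{"claw":0.3,"linear":[0,0,1.2],"turn":[0,0,0]},{"claw":1,"linear":[0,0,1],"turn":[0,0,0]},{"claw":1,"linear":[0,0,1],"turn":[0,0,0]},{"claw":1,"linear":[0,0,1],"turn":[0,0,0]},{"claw":1,"linear":[0,0,-25],"turn":[0,0,0]},{"claw":1,"linear":[0,0,-65],"turn":[0,0,0]},{"claw":1,"linear":[0,0,-75],"turn":[0,0,-0.5]},{"claw":1,"linear":[0,0,-75],"turn":[0,0,-1.0]}]'

```text
time_s: 18.08
ee_pos: [0.5208, 0.06, 0.0898]
eef_rot: [3.14, -0.001, 0.69]
force: [0.2, -0.4, -0.7]
grip_width: 0.0941
```

Request:
play_rows --moves '[{"claw":1,"linear":[0,0,0],"turn":[0,0,-2.2]},{"claw":1,"linear":[0,0,0],"turn":[0,0,-2.2]},{"claw":1,"linear":[0,0,0],"turn":[0,0,-2.2]},{"claw":1,"linear":[0,0,0],"turn":[0,0,-2.2]},{"claw":1,"linear":[0,0,0],"turn":[0,0,-2.2]},{"claw":1,"linear":[0,0,0],"turn":[0,0,-2.2]},{"claw":1,"linear":[0,0,0],"turn":[0,0,-2.2]},{"claw":1,"linear":[0,0,0],"turn":[0,0,-2.2]}]'

```text
time_s: 19.08
ee_pos: [0.5208, 0.06, 0.0897]
eef_rot: [3.141, 0.002, 2.19]
force: [0.1, 0.1, -0.9]
grip_width: 0.0939
```

```bash
python3 - <<'E'
from van import *
o=get_obs();print(o['ee_pos'],o['eef_rot'],o['qpos'].round(2))
Rt=tool(.308+np.pi,0)
print(delta(o,[.5203,.0599,.0125],Rt))
E
```

```text
[0.52076372 0.05998882 0.08972149] [3.14078890e+00 1.78044381e-03 2.18971698e+00] [ 0.05  0.37  1.72 -0.    1.05 -0.57]
(array([ 0.3, -0.5, 77.2]), array([-4.0000e-04,  2.0000e-03, -1.2599e+00]))
```

Request:
play_rows --moves '[{"claw":1,"linear":[0,0,0],"turn":[0,0.002,-1.26]},{"claw":1,"linear":[0,0,0],"turn":[0,0.002,-1.26]},{"claw":1,"linear":[0,0,0],"turn":[0,0.002,-1.26]},{"claw":1,"linear":[0,0,0],"turn":[0,0.002,-1.26]},{"claw":1,"linear":[0,0,0],"turn":[0,0.002,-1.26]},{"claw":1,"linear":[0,0,0],"turn":[0,0.002,-1.26]},{"claw":1,"linear":[0,0,0],"turn":[0,0.002,-1.26]},{"claw":1,"linear":[0,0,20],"turn":[0,0.002,-1.26]}]'

```text
time_s: 20.08
ee_pos: [0.5216, 0.06, 0.0705]
eef_rot: [-3.141, 0.002, -2.831]
force: [0.0, -0.7, 0.2]
grip_width: 0.0941
```

```bash
python3 - <<'E'
from van import *
o=get_obs();print(o['ee_pos'],o['eef_rot'],o['qpos'].round(2))
cv2.imwrite("pics/w11.png",vision.camera("wrist"))
Rt=tool(.308+np.pi,0)
print(delta(o,[.5203,.0599,.0105],Rt))
E
```

```text
[0.52160155 0.06001044 0.07049458] [-3.14054785e+00  2.31508684e-03 -2.83080072e+00] [ 0.04  0.4   1.73 -0.    1.01 -1.84]
(array([ 1.4,  0.4, 60. ]), array([-0.001 ,  0.0023,  0.0028]))
```

View pics/w11.png

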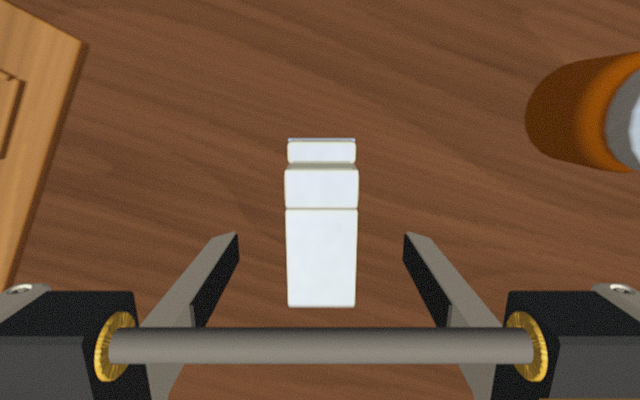

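Request:
play_rows --force 30 --moves '[{"claw":1,"linear":[1.4,0.4,35],"turn":[0,0.002,0.003]},{"claw":1,"linear":[1.4,0.4,57],"turn":[0,0.002,0.003]},{"claw":0.5,"linear":[1.4,0.4,60],"turn":[0,0.002,0.003]},{"claw":0.3,"linear":[1.4,0.4,60],"turn":[0,0.002,0.003]},{"claw":0.3,"linear":[1.4,0.4,60],"turn":[0,0.002,0.003]},{"claw":0.3,"linear":[1.4,0.4,60],"turn":[0,0.002,0.003]},{"claw":0.3,"linear":[1.4,0.4,60],"turn":[0,0.002,0.003]}]'

```text
time_s: 21.0
ee_pos: [0.5185, 0.0598, 0.0076]
eef_rot: [3.142, -0.004, -2.836]
force: [0.1, 0.1, -0.3]
grip_width: 0.0475
```

```bash
python3 - <<'E'
from van import *
# check van x with image w11
o=dict(get_obs());print(o['ee_pos'],o['eef_rot'],o['grip_width'],o['force'])
o2=dict(o);o2['ee_pos']=np.array([.5216,.0600,.0705]);o2['eef_rot']=np.array([-3.1405,.0023,-2.8308]);T=wcam(o2)
Rv=R.from_euler('z',.308)
for x in (0,): print(wproj(T,[np.array([.5203,.0599,0])+Rv.apply([a+.0018,y,z]) for a,z in((-.055,.026),(-.04,.046),(-.015,.048),(.055,.048)) for y in (-.023,.023)]).round(0).tolist())
E
```

```text
[0.51851221 0.05984322 0.00764096] [ 3.14153604 -0.00367686 -2.83561283] 0.047505508127012 [ 0.12044646  0.0640704  -0.29427677]
[[286.0, 141.0], [356.0, 142.0], [283.0, 170.0], [359.0, 170.0], [284.0, 210.0], [358.0, 210.0], [287.0, 308.0], [354.0, 308.0]]
```

```bash
python3 - <<'E'
from van import *
o=get_obs();Rt=R.from_euler('xyz',o['eef_rot'])
yv=o['eef_rot'][2]+np.pi;Rv=R.from_euler('z',yv)
Rvt=Rv.inv()*Rt;pvt=np.array([-.0035,0,.0076]);np.savez('gb.npz',R=Rvt.as_matrix(),p=pvt)
d=np.load('ga.npz');p,_=place(R.from_matrix(d['R']),d['p'],.045,.012);r=np.array([.5988,-.2359,.0179])-p
c,s=np.cos(TR[2]),np.sin(TR[2]);print("van_a seat err tray frame",r@[c,s,0]*1e3,r@[-s,c,0]*1e3)
for dx,h in((-.1,.1),(0,.07)):
  p,Rg=place(Rvt,pvt,-.045,h,dx=dx);print(p,delta(o,p,Rg),ik(p,Rg,[-.3,.5,1.6,0,1,0])[0].round(2))
E
```

```text
van_a seat err tray frame -0.024314897715551894 -0.6164182936824532
[ 0.52861417 -0.11964931  0.1076    ] (array([  44.8, -174.2,  -99.8]), array([-7.6000e-03, -1.0000e-04,  2.0555e+00])) [-0.29  0.38  1.65  0.    1.11 -0.12]
[ 0.51083877 -0.21805681  0.0776    ] (array([  91.3, -262.7,  -69.6]), array([-7.6000e-03, -1.0000e-04,  2.0555e+00])) [-0.47  0.45  1.63  0.    1.06 -0.29]
```

Request:
play_rows --moves '[{"claw":0.3,"linear":[0,0,-50],"turn":[0,0,0]},{"claw":0.3,"linear":[45,-174,-100],"turn":[-0.0076,0,2.0555]},{"claw":0.3,"linear":[45,-174,-100],"turn":[-0.0076,0,2.0555]},{"claw":0.3,"linear":[45,-174,-100],"turn":[-0.0076,0,2.0555]},{"claw":0.3,"linear":[45,-174,-100],"turn":[-0.0076,0,2.0555]},{"claw":0.3,"linear":[45,-174,-100],"turn":[-0.0076,0,2.0555]},{"claw":0.3,"linear":[45,-174,-100],"turn":[-0.0076,0,2.0555]},{"claw":0.3,"linear":[45,-174,-100],"turn":[-0.0076,0,2.0555]}]'

```text
time_s: 22.0
ee_pos: [0.5282, -0.1195, 0.1077]
eef_rot: [-3.141, -0.004, 2.129]
force: [0.2, 0.2, -2.1]
grip_width: 0.0458
```

```bash
cat > nb.py <<'E'
from van import *
import sys
def nb(hs,dx=0,dy=0):
    o=get_obs();print(o['ee_pos'],o['eef_rot'],o['time_s'],o['force'].round(1));d=np.load('gb.npz')
    for h in hs:
        p,Rg=place(R.from_matrix(d['R']),d['p'],-.045,h,dx=dx,dy=dy);print(h,delta(o,p,Rg))
    return o
E
python3 -c "
from nb import *
nb((.08,.026))"
```

```text
[ 0.52817976 -0.11951499  0.10769763] [-3.14134914 -0.00408692  2.12885887] 22.0 [ 0.2  0.2 -2.1]
0.08 (array([-74.5, -66.9,  19.8]), array([-3.100e-03, -3.000e-04,  7.368e-01]))
0.026 (array([-74.7, -66.9,  73.8]), array([-3.100e-03, -3.000e-04,  7.368e-01]))
```

Request:
play_rows --moves '[{"claw":0.3,"linear":[-15,-13,5],"turn":[-0.003,0,0.737]},{"claw":0.3,"linear":[-35,-30,10],"turn":[-0.003,0,0.737]},{"claw":0.3,"linear":[-55,-49,20],"turn":[-0.003,0,0.737]},{"claw":0.3,"linear":[-74.6,-66.9,20],"turn":[-0.003,0,0.737]},{"claw":0.3,"linear":[-74.6,-66.9,40],"turn":[-0.003,0,0.737]},{"claw":0.3,"linear":[-74.6,-66.9,65],"turn":[-0.003,0,0.737]},{"claw":0.3,"linear":[-74.6,-66.9,73],"turn":[-0.003,0,0.737]},{"claw":0.3,"linear":[-74.6,-66.9,73],"turn":[-0.003,0,0.737]}]'

```text
time_s: 23.0
ee_pos: [0.5107, -0.2179, 0.0344]
eef_rot: [-3.141, -0.004, 1.392]
force: [-0.3, 0.2, -2.3]
grip_width: 0.0459
```

```bash
python3 - <<'E'
from nb import *
o=nb((.026,.012)); im=vision.camera("wrist");cv2.imwrite("pics/w12.png",im)
cv2.imwrite("pics/z12.png",cv2.resize(im[60:210,220:420],(800,600),interpolation=cv2.INTER_CUBIC))
T=wcam(o);print(wproj(T,[trw([x,y,.02]) for x,y in ((-.062,-.0745),(-.062,-.0155),(-.058,-.0705),(-.058,-.0195))]).round(1).tolist())
d=np.load('gb.npz');Rv=R.from_euler('xyz',o['eef_rot'])*R.from_matrix(d['R']).inv();ov=o['ee_pos']-Rv.apply(d['p'])
print(wproj(T,[ov+Rv.apply([-.055,y,z]) for z in (.008,.026) for y in(-.023,.023)]).round(1).tolist())
E
```

```text
[ 0.51070648 -0.21785476  0.03439905] [-3.14080848 -0.00409751  1.39203926] 23.0 [-0.3  0.2 -2.3]
0.026 (array([-0.2,  0.2,  0.8]), array([-0.0008, -0.0004, -0.0001]))
0.012 (array([-0.2,  0.2, 14.8]), array([-0.0008, -0.0004, -0.0001]))
[[268.1, 141.8], [372.3, 141.8], [275.4, 148.9], [365.0, 148.9]]
[[276.5, 157.8], [363.3, 157.8], [271.8, 163.5], [367.8, 163.5]]
```

View pics/z12.png

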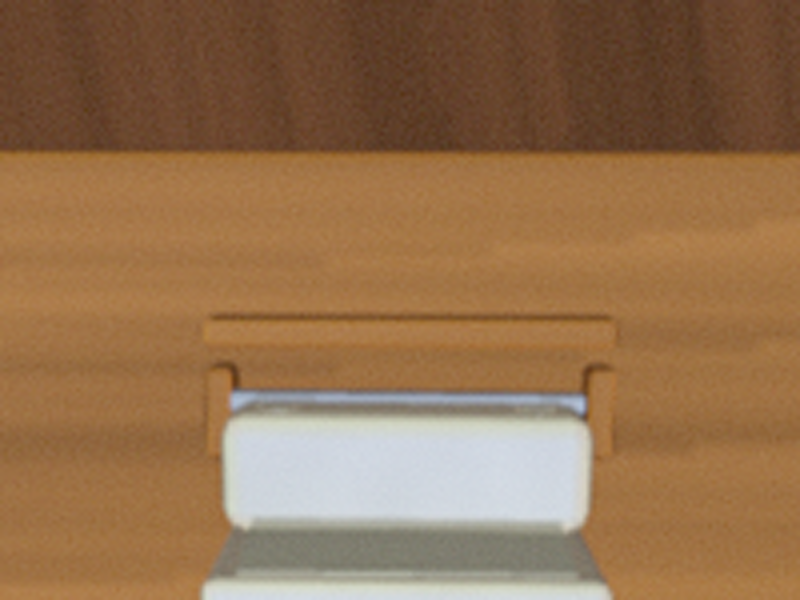

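View pics/w12.png

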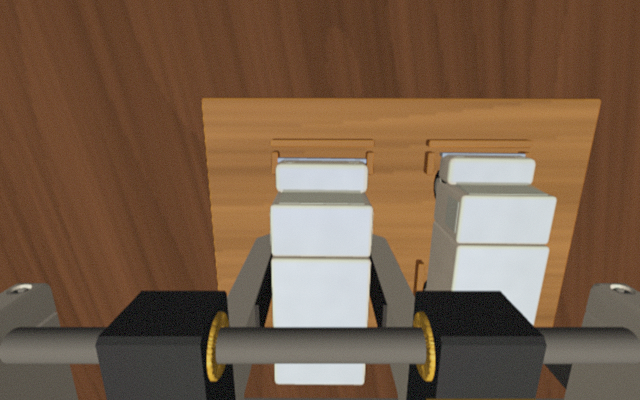

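The van and rim columns agree: bumper centre at 322.1, rim centre at 322.4. The tray sits about 1 mm further forward than modelled, so I'll shift +1 mm and lower.

Request:
play_rows --moves '[{"claw":0.3,"linear":[0.8,0.3,5],"turn":[0,0,0]},{"claw":0.3,"linear":[0.8,0.3,9],"turn":[0,0,0]},{"claw":0.3,"linear":[0.8,0.3,12],"turn":[0,0,0]},{"claw":0.3,"linear":[0.8,0.3,14],"turn":[0,0,0]},{"claw":0.3,"linear":[0.8,0.3,14.5],"turn":[0,0,0]},{"claw":0.3,"linear":[0.8,0.3,14.5],"turn":[0,0,0]}]'

```text
time_s: 23.8
ee_pos: [0.5115, -0.2173, 0.0211]
eef_rot: [3.141, -0.004, 1.392]
force: [-3.7, 0.4, 6.1]
grip_width: 0.0459
```

Request:
play_rows --moves '[{"claw":0.62,"linear":[0,0,0],"turn":[0,0,0]},{"claw":0.62,"linear":[0,0,0],"turn":[0,0,0]},{"claw":0.62,"linear":[0,0,-25],"turn":[0,0,0]},{"claw":0.62,"linear":[0,0,-80],"turn":[0,0,0]},{"claw":0.62,"linear":[20,0,-140],"turn":[0,0,0]},{"claw":0.62,"linear":[50,0,-190],"turn":[0,0,0]}]'

```text
time_s: 24.55
ee_pos: [0.5202, -0.1686, 0.2136]
eef_rot: [3.14, -0.003, 1.391]
force: [0.1, 1.7, -0.4]
grip_width: 0.0581
```

```bash
python3 - <<'E'
from van import *
o=get_obs();print(o['ee_pos'],o['eef_rot'],o['grip_width'])
im=vision.camera("wrist");cv2.imwrite("pics/z13.png",cv2.resize(im[60:300,130:450],(800,600),interpolation=cv2.INTER_CUBIC))
s=vision.camera("side");cv2.imwrite("pics/s13.png",cv2.resize(s[80:200,270:420],(750,600),interpolation=cv2.INTER_CUBIC))
s=vision.camera("top");cv2.imwrite("pics/t13.png",cv2.resize(s[155:285,375:505],(600,600),interpolation=cv2.INTER_CUBIC))
E
```

```text
[ 0.5201889  -0.16863574  0.21361227] [ 3.14006656 -0.00348286  1.39079112] 0.05809661544259388
```

View pics/z13.png

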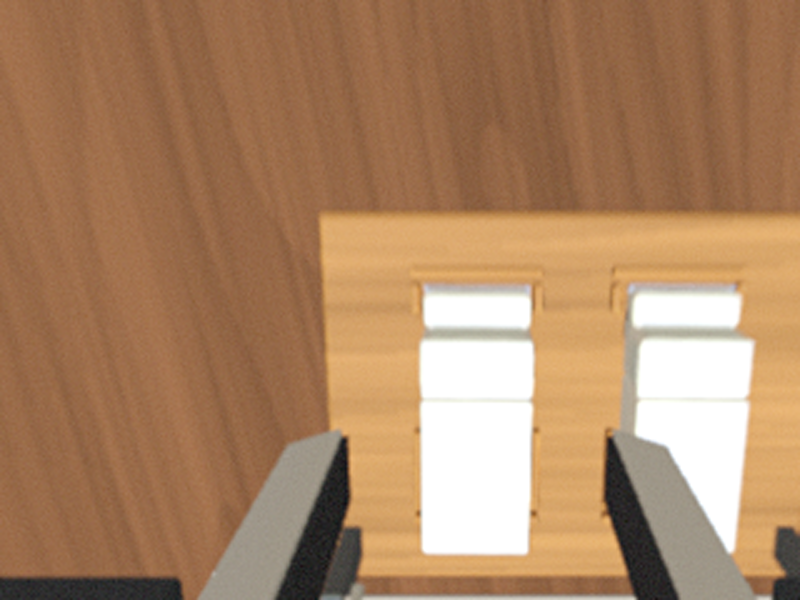

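View pics/s13.png

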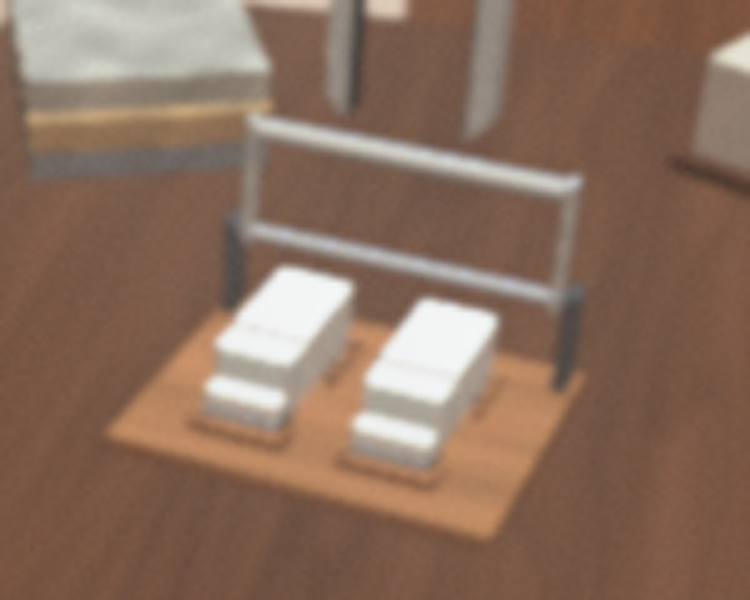

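```bash
cat > bar.py <<'E'
from van import *
def rod(q): return trw([.075-.065*np.cos(q),0,.068+.065*np.sin(q)])
YB=TR[2]+np.pi/2
RB=tool(YB,0)
E
python3 - <<'E'
from bar import *
o=get_obs();p=rod(1.67);print(p)
print(delta(o,[p[0],p[1],.20],RB),delta(o,[p[0],p[1],p[2]-.012],RB)); print(ik(p,RB,[-.5,.5,1.6,0,1,1.1]))
E
```

```text
[ 0.54002413 -0.30964077  0.13268042]
(array([-136. ,   43.3,   13.6]), array([ 0.0018, -0.0063,  1.5724])) (array([-136.2,   42.9,   92.9]), array([ 0.0018, -0.0063,  1.5724]))
(array([-5.79448795e-01,  5.23482291e-01,  1.38127175e+00,  1.23776008e-11,
        1.23683861e+00,  1.17005121e+00]), np.float64(5.457327235567609e-10))
```

Request:
play_rows --moves '[{"claw":0.55,"linear":[-136,43,10],"turn":[0,-0.004,1.572]},{"claw":0.55,"linear":[-136,43,10],"turn":[0,-0.004,1.572]},{"claw":0.55,"linear":[-136,43,10],"turn":[0,-0.004,1.572]},{"claw":0.55,"linear":[-136,43,10],"turn":[0,-0.004,1.572]},{"claw":0.55,"linear":[-136,43,10],"turn":[0,-0.004,1.572]},{"claw":0.55,"linear":[-136,43,10],"turn":[0,-0.004,1.572]},{"claw":0.55,"linear":[-136,43,10],"turn":[0,-0.004,1.572]},{"claw":0.55,"linear":[-136,43,10],"turn":[0,-0.004,1.572]}]'

```text
time_s: 25.7
ee_pos: [0.539, -0.31, 0.2014]
eef_rot: [-3.14, -0.0, -0.115]
force: [-0.3, -0.7, -0.5]
grip_width: 0.0514
```

Request:
play_rows --moves '[{"claw":0.55,"linear":[0,0,0],"turn":[0,0,0.08]},{"claw":0.55,"linear":[0,0,0],"turn":[0,0,0.08]}]'

```text
time_s: 25.95
ee_pos: [0.5384, -0.3103, 0.1996]
eef_rot: [-3.139, 0.002, -0.195]
force: [0.5, -0.6, -0.3]
grip_width: 0.0516
```

```bash
python3 - <<'E'
from bar import *
o=get_obs();print(o['ee_pos'],o['eef_rot'],o['grip_width'],YB)
im=vision.camera("wrist");cv2.imwrite("pics/w14.png",im)
s=vision.camera("side");cv2.imwrite("pics/s14.png",cv2.resize(s[60:180,270:420],(750,600),interpolation=cv2.INTER_CUBIC))
p=rod(1.67);T=wcam(o)
for q in (1.6,1.67,1.75): print(wproj(T,[trw([.075-.065*np.cos(q),y,.068+.065*np.sin(q)]) for y in (0,.05,.096)]).round(0).tolist())
print(delta(o,[p[0],p[1],p[2]-.012],RB))
E
```

```text
[ 0.53835001 -0.31027745  0.1996154 ] [-3.13930559e+00  2.32035492e-03 -1.94504970e-01] 0.051573213062086384 -0.1787036732051035
[[314.0, 210.0], [312.0, 143.0], [311.0, 75.0]]
[[320.0, 209.0], [319.0, 143.0], [317.0, 75.0]]
[[326.0, 209.0], [326.0, 143.0], [325.0, 75.0]]
(array([ 1.7, -0.8, 78.9]), array([-0.0023,  0.0023, -0.0158]))
```

View pics/w14.png

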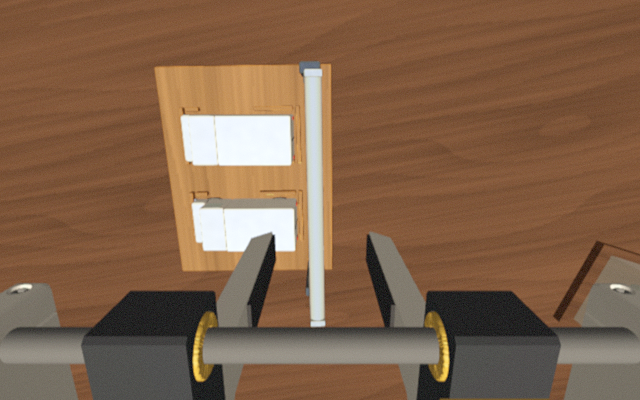

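View pics/s14.png

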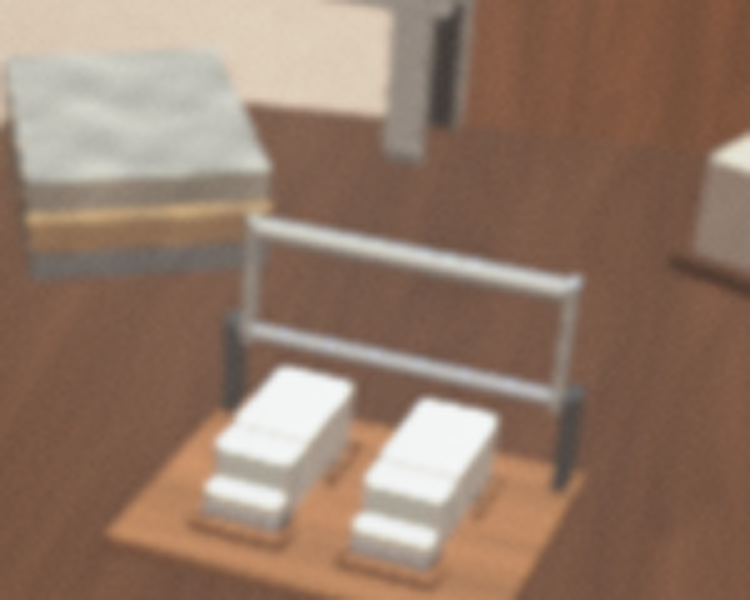

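Request:
play_rows --force 12 --moves '[{"claw":0.55,"linear":[1.7,-3,50],"turn":[0,0,-0.016]},{"claw":0.55,"linear":[1.7,-3,77],"turn":[0,0,-0.016]},{"claw":0.55,"linear":[1.7,-3,79],"turn":[0,0,-0.016]},{"claw":0.05,"linear":[1.7,-3,79],"turn":[0,0,-0.016]},{"claw":0.05,"linear":[1.7,-3,79],"turn":[0,0,-0.016]},{"claw":0.05,"linear":[1.7,-3,79],"turn":[0,0,-0.016]},{"claw":0.05,"linear":[1.7,-3,79],"turn":[0,0,-0.016]}]'

```text
time_s: 26.92
ee_pos: [0.5409, -0.3075, 0.1219]
eef_rot: [-3.14, 0.001, -0.177]
force: [-0.3, 0.8, -0.5]
grip_width: 0.0149
```

```bash
python3 - <<'E'
from bar import *
o=get_obs();print(o['ee_pos'],o['eef_rot'],o['grip_width'],o['force'])
c,s=np.cos(TR[2]),np.sin(TR[2]);r=o['ee_pos']-[TR[0],TR[1],0];X=r@[c,s,0];print(X,r@[-s,c,0])
q0=np.arccos((.075-X)/.065);print("q",q0)
off=o['ee_pos'][2]-(.068+.065*np.sin(q0));print(off)
for q in (1.4,1.2,1.0,.8,.6,.45,.3,.15,0,-.04):
    p=rod(q)+[0,0,off];print(q,delta(o,p,RB)[0])
E
```

```text
[ 0.54094021 -0.3074946   0.12185748] [-3.13992757e+00  6.03844372e-04 -1.76785216e-01] 0.014934140073227449 [-0.32420496  0.80611816 -0.48380791]
0.07916283768918558 0.0005200012253028617
q 1.6348838446918148
-0.011009078340510611
1.4 [ -0.5 -15.2   0.8]
1.2 [ -0.5 -27.7   4.3]
1.0 [ -0.4 -39.3  10.2]
0.8 [ -0.4 -49.4  18.3]
0.6 [ -0.4 -57.8  28.3]
0.45 [ -0.4 -62.6  36.7]
0.3 [ -0.4 -66.2  45.8]
0.15 [ -0.4 -68.3  55.3]
0 [ -0.3 -69.1  65. ]
-0.04 [ -0.3 -69.   67.6]
```

Request:
play_rows --moves '[{"claw":0.05,"linear":[0,0,0],"turn":[0,0,0]},{"claw":0.05,"linear":[0,-7,0.2],"turn":[0,0,0]},{"claw":0.05,"linear":[0,-15,0.8],"turn":[0,0,0]},{"claw":0.05,"linear":[0,-28,4.3],"turn":[0,0,0]},{"claw":0.05,"linear":[0,-39.3,10.2],"turn":[0,0,0]},{"claw":0.05,"linear":[0,-49.4,18.3],"turn":[0,0,0]},{"claw":0.05,"linear":[0,-57.8,28.3],"turn":[0,0,0]},{"claw":0.05,"linear":[0,-62.6,36.7],"turn":[0,0,0]}]'

```text
time_s: 27.92
ee_pos: [0.5521, -0.245, 0.0844]
eef_rot: [-3.14, 0.001, -0.176]
force: [1.7, -3.6, 2.9]
grip_width: 0.0113
```

```bash
python3 - <<'E'
from bar import *
o=get_obs();print(o['ee_pos'],o['eef_rot'],o['grip_width'],o['force'])
c,s=np.cos(TR[2]),np.sin(TR[2]);r=o['ee_pos']-[TR[0],TR[1],0];X=r@[c,s,0];print(X,r@[-s,c,0])
for q in (.3,.15,0,-.04):
    p=rod(q)+[0,0,-.011];print(q,delta(o,p,RB)[0])
s=vision.camera("side");cv2.imwrite("pics/s15.png",cv2.resize(s[80:200,270:420],(750,600),interpolation=cv2.INTER_CUBIC))
E
```

```text
[ 0.55206537 -0.24499195  0.08442153] [-3.13951612e+00  8.46712408e-04 -1.76382039e-01] 0.011278111290297302 [ 1.73671057 -3.57840461  2.88255437]
0.01567800576722661 0.00035789713980655276
0.3 [-0.3 -2.8  8.2]
0.15 [-0.3 -4.9 17.7]
0 [-0.3 -5.6 27.4]
-0.04 [-0.3 -5.6 30. ]
```

View pics/s15.png

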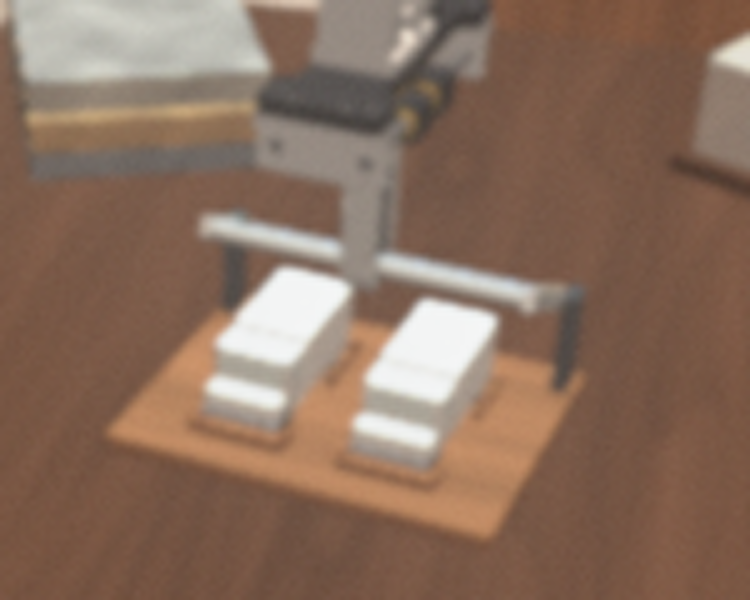

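The rod is following in the gripper and has come down to just behind the roofs. I'll take it to the end of its arc.

Request:
play_rows --force 20 --moves '[{"claw":0.05,"linear":[0,-2.8,8.2],"turn":[0,0,0]},{"claw":0.05,"linear":[0,-4.9,17.7],"turn":[0,0,0]},{"claw":0.05,"linear":[0,-5.6,23],"turn":[0,0,0]},{"claw":0.05,"linear":[0,-5.6,27.5],"turn":[0,0,0]},{"claw":0.05,"linear":[0,-5.6,29.5],"turn":[0,0,0]},{"claw":0.05,"linear":[0,-5.6,29.5],"turn":[0,0,0]}]'

```text
time_s: 28.72
ee_pos: [0.5531, -0.2385, 0.0535]
eef_rot: [-3.138, 0.002, -0.176]
force: [6.9, 3.0, -0.1]
grip_width: 0.0111
```

```bash
python3 - <<'E'
from bar import *
o=get_obs();print(o['ee_pos'],o['force'],o['grip_width'])
s=vision.camera("side");cv2.imwrite("pics/s16.png",cv2.resize(s[80:200,270:420],(750,600),interpolation=cv2.INTER_CUBIC))
for q in (0,.05,.1,.2): print(q,((proj("side",[trw([.075-.065*np.cos(q),y,.068+.065*np.sin(q)]) for y in(.096,-.096)])-[270,80])*5).round(0).tolist())
E
```

```text
[ 0.55306115 -0.23851329  0.05345225] [ 6.86744309  2.96221599 -0.11936064] 0.011114559448973623
0 [[204.0, 275.0], [522.0, 348.0]]
0.05 [[205.0, 270.0], [522.0, 343.0]]
0.1 [[205.0, 264.0], [523.0, 338.0]]
0.2 [[206.0, 254.0], [525.0, 327.0]]
```

View pics/s16.png

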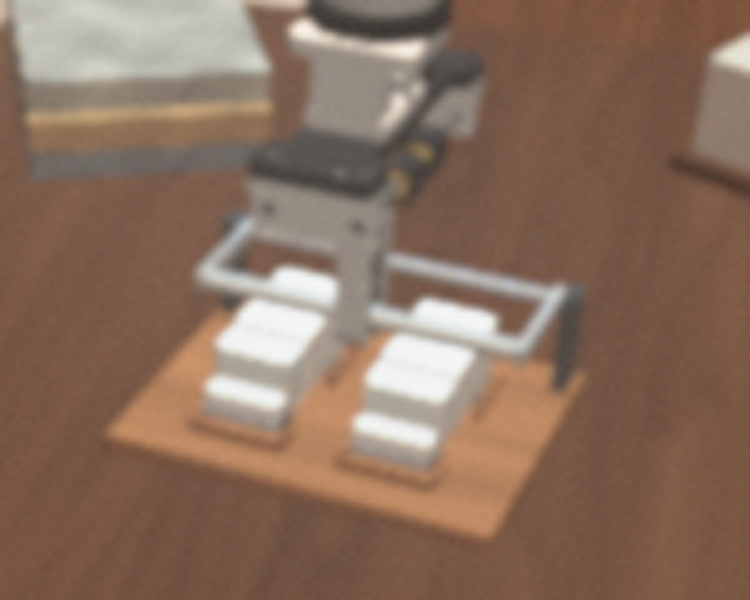

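Request:
play_rows --moves '[{"claw":0.35,"linear":[0,0,0],"turn":[0,0,0]},{"claw":0.35,"linear":[0,0,0],"turn":[0,0,0]},{"claw":0.35,"linear":[0,0,-12],"turn":[0,0,0]},{"claw":0.35,"linear":[0,0,-40],"turn":[0,0,0]},{"claw":0,"linear":[0,0,-40],"turn":[0,0,0]},{"claw":0,"linear":[0,0,-40],"turn":[0,0,0]},{"claw":0,"linear":[0,0,-40],"turn":[0,0,0]},{"claw":0,"linear":[0,0,-40],"turn":[0,0,0]}]'

```text
time_s: 29.78
ee_pos: [0.5529, -0.2386, 0.0928]
eef_rot: [-3.138, 0.003, -0.176]
force: [-0.3, 0.3, 0.2]
grip_width: 0.0003
```

```bash
python3 - <<'E'
from bar import *
o=get_obs();print(o['ee_pos'],o['force'],o['grip_width']); print(delta(o,rod(0)+[0,0,.006],RB))
s=vision.camera("side");cv2.imwrite("pics/s17.png",cv2.resize(s[80:200,270:420],(750,600),interpolation=cv2.INTER_CUBIC))
E
```

```text
[ 0.55286566 -0.23855514  0.09282729] [-0.29010519  0.28010816  0.2322314 ] 0.00033477745668848425
(array([ 0. ,  0.9, 18.8]), array([-0.0037,  0.0026,  0.0024]))
```

View pics/s17.png

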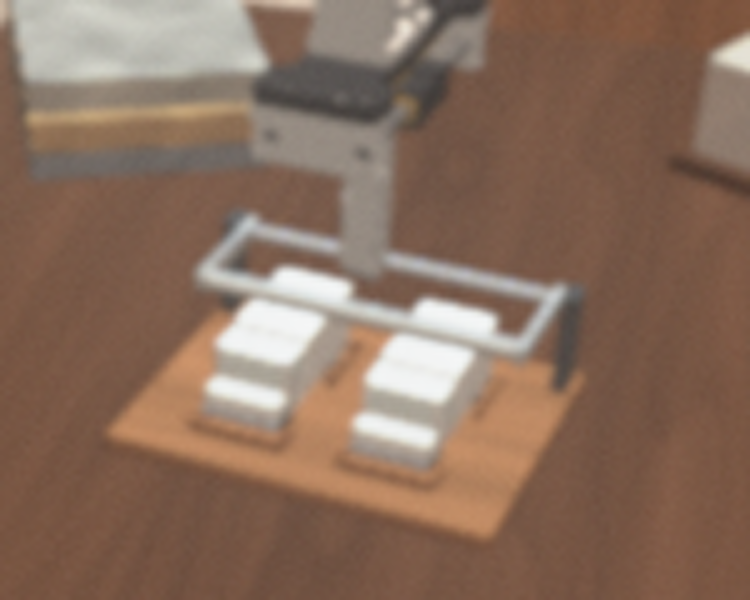

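Next I press gently on the rod from above to confirm it is against its stop.

Request:
play_rows --moves '[{"claw":0,"linear":[0,0,13],"turn":[0,0,0]},{"claw":0,"linear":[0,0,17],"turn":[0,0,0]},{"claw":0,"linear":[0,0,19],"turn":[0,0,0]},{"claw":0,"linear":[0,0,20],"turn":[0,0,0]}]'

```text
time_s: 30.32
ee_pos: [0.5526, -0.2383, 0.0738]
eef_rot: [-3.138, 0.003, -0.176]
force: [-10.0, 5.8, 18.9]
grip_width: 0.0004
```

Request:
play_rows --moves '[{"claw":0,"linear":[0,0,-20],"turn":[0,0,0]},{"claw":0,"linear":[0,0,-80],"turn":[0,0,0]},{"claw":0,"linear":[0,0,-140],"turn":[0,0,0]},{"claw":0,"linear":[0,0,-200],"turn":[0,0,0]},{"claw":0,"linear":[-150,0,-220],"turn":[0,0,0]},{"claw":0,"linear":[-150,0,-220],"turn":[0,0,0]},{"claw":0,"linear":[-150,0,-220],"turn":[0,0,0]}]'

```text
time_s: 31.2
ee_pos: [0.4035, -0.2125, 0.2951]
eef_rot: [-3.138, 0.002, -0.177]
force: [0.4, -0.7, 0.1]
grip_width: 0.0003
```

```bash
python3 - <<'E'
from bar import *
o=get_obs();print(o['ee_pos'],o['force'],o['joint_vel'].round(3))
s=vision.camera("side");a=cv2.resize(s[80:200,270:420],(750,600),interpolation=cv2.INTER_CUBIC);cv2.imwrite("pics/s18.png",a)
cv2.imwrite("pics/s18f.png",s);cv2.imwrite("pics/w18.png",vision.camera("wrist"));cv2.imwrite("pics/t18.png",vision.camera("top"))
E
```

```text
[ 0.40345255 -0.21253973  0.29507837] [ 0.38424746 -0.67349368  0.07238635] [-0.156 -0.435  0.406  0.002  0.031 -0.155]
```

View pics/s18.png

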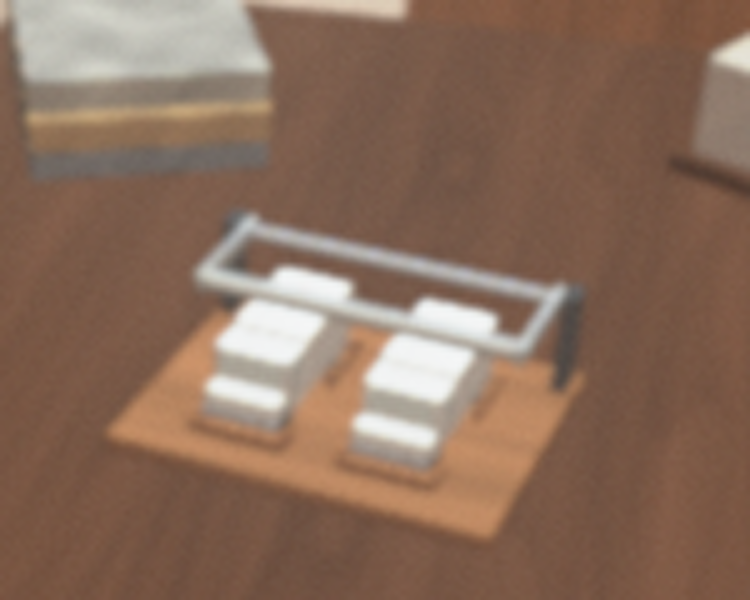

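View pics/s18f.png

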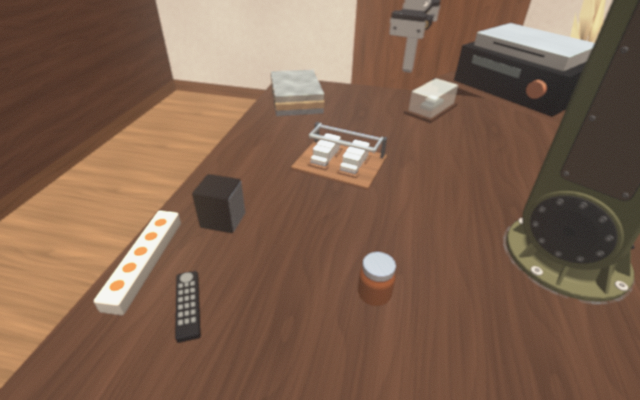

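View pics/w18.png

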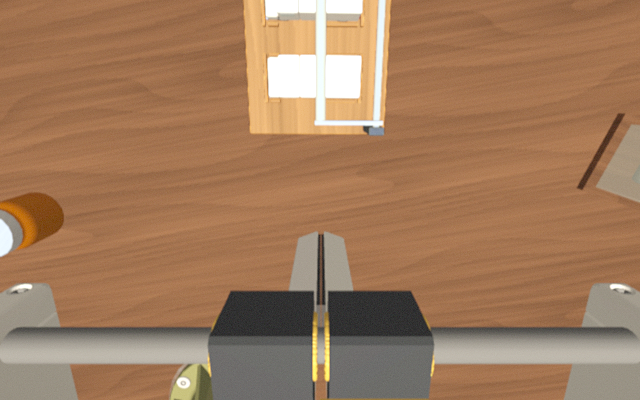

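The side view shows both vans seated with noses to the front. The shut rod's ends are at crop (203,275) and (522,347), matching the q = 0 prediction of (204,275) and (522,348). The speaker, candle and remote have not moved, so I'll hand in.

```bash
python3 -c "
from station import hand_in
print(hand_in())"
```

```text
the job is handed in; nothing more can be done
None
```

The job is handed in at about 31 s of the 72 s allowed. Both vans are in their bays with noses to the front, and the hold-down bar is shut. No verdict is reported, so this rests on my own checks.

- **van_a:** I turned it over in two grasps, standing it on its tail in between, and set it in the far bay.
- **van_b:** I set it down once to regrasp it for the wrist limit, then placed it in the near bay.
- **Bar:** I gripped the rod, swung it down along its arc, let go, and pressed on it from above.

**Last checks:**
- **Bar shut:** the side view puts the rod's ends within 1–2 pixels of where a fully shut bar should be. The press met about 19 N (vertical) with the fingertips at the height of the shut rod's top.
- **Vans seated:** in the side and wrist views both vans sit between the rims, with noses to the front.
- **Bystanders:** the speaker, candle jar and remote look unmoved in the last side view; I judged this by eye.
- **Robot:** the arm is clear of everything and the measured contact force is near zero.

**What disagreed:**
- The wrist and top cameras differed by 1–2 mm on the tray's position. I aligned each van to its rims in the wrist picture instead.
- When released, the fingers were 0.6 mm (van_a) and 1.5 mm (van_b) higher than the model predicted for a seated van. Both vans looked fully down afterwards, and the bar reached shut.

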